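# Load the polishing tray, dock it and clamp it down

## Task

Put every acetate plate on the bench into a pocket of its own in the wooden tray and press each down until it sits level and fully home. Then lift the tray by its handle, carry it level to the steel dock and set it flat on the dock with its metal lip up against the fence. Last, take both spring clamps off the rack and clip them over lip and fence together, one towards each end, pushed fully down; let go of everything and leave the other things on the bench where they are.

Things in the scene. Friction and masses are not known exactly. Their poses are not given: they have to be found in the camera images.
- tray: wooden tray, 83 (x) by 248 (y), 12 thick, about 0.45 kg. Origin at the underside below the middle of the pocket row; x towards the lip, z up; board x -27 to +56. Upright aluminium lip along the +x edge: x 50 to 56, full width, top 46 above the underside. Four 44 by 44 pockets at x 0, y -96, -44, 44, 96
- tray_handle (a point): middle of the tray's black upright handle block, near its centre of mass, 45 above the tray's underside (tray x 18, y 0). Block 30 (x) by 14 (y), from the board's top (12) to 57 above the underside; grip it across the 14 (along tray y), about 40 N
- tray_pocket0 (a point): centre of pocket 0, 7 above the tray's underside: where a plate's origin comes when fully down. A black pad fills the pocket to 1 below the board's top; it yields 4 mm under a press of over 4 N (8 to 15 N takes it right down) and stays where pushed
- tray_pocket1 (a point): centre of pocket 1, 7 above the tray's underside: where a plate's origin comes when fully down. A black pad fills the pocket to 1 below the board's top; it yields 4 mm under a press of over 4 N (8 to 15 N takes it right down) and stays where pushed
- tray_pocket2 (a point): centre of pocket 2, 7 above the tray's underside: where a plate's origin comes when fully down. A black pad fills the pocket to 1 below the board's top; it yields 4 mm under a press of over 4 N (8 to 15 N takes it right down) and stays where pushed
- tray_pocket3 (a point): centre of pocket 3, 7 above the tray's underside: where a plate's origin comes when fully down. A black pad fills the pocket to 1 below the board's top; it yields 4 mm under a press of over 4 N (8 to 15 N takes it right down) and stays where pushed
- plate0: amber-brown acetate plate, 40 by 40 by 10 thick, about 22 g, origin at the centre of its underside, z up; may be absent. Any plate may go in any pocket; fully pressed it stands 5 proud of the board
- plate1: green acetate plate, 40 by 40 by 10 thick, about 22 g, origin at the centre of its underside, z up; may be absent. Any plate may go in any pocket; fully pressed it stands 5 proud of the board
- plate2: blue acetate plate, 40 by 40 by 10 thick, about 22 g, origin at the centre of its underside, z up; may be absent. Any plate may go in any pocket; fully pressed it stands 5 proud of the board
- plate3: dark red acetate plate, 40 by 40 by 10 thick, about 22 g, origin at the centre of its underside, z up; may be absent. Any plate may go in any pocket; fully pressed it stands 5 proud of the board
- dock: steel dock fixed to the bench: floor 94 (x) by 280 (y), 8 thick; upright fence on its +x side, front face x 56, 6 thick, y -134 to 134, top z 54; two low red end stops, inner faces y -134 and 134, 8 above the floor. Origin at bench level; with the tray home the tray's origin is 8 above it, axes parallel, lip and fence touching, tops level, 12 thick together
- rack: wooden clamp rack fixed to the bench: base 50 (x) by 150 (y) by 10, with an upright strip 12 thick (x -6 to +6), 150 long in y, top at z 60. Origin at the bench surface. Both clamps start clipped on its strip, about 84 apart
- clamp1: spring clamp, 22 wide in y, 70 g, upright. Origin at jaw-tip level midway between jaws, z up. Rigid orange lever: bar x -12 to -7, z 0 to 76. Black lever on +x, pivot x 9.5, z 34: jaw below, handle 42 long above, leaning out (to x 28 when on 12 mm stock). Starts clipped on the rack, orange lever on the rack's -x side. Squeeze handles in x at z 58 to open
- clamp2: spring clamp, 22 wide in y, 70 g, upright. Origin at jaw-tip level midway between jaws, z up. Rigid orange lever: bar x -12 to -7, z 0 to 76. Black lever on +x, pivot x 9.5, z 34: jaw below, handle 42 long above, leaning out (to x 28 when on 12 mm stock). Starts clipped on the rack, orange lever on the rack's -x side. Squeeze handles in x at z 58 to open
- clamp1_throat (a point): roof of clamp1's throat (underside of the black stop block between the levers), on its centre line, 28 above its origin; it rests on the top of what is clamped
- clamp2_throat (a point): roof of clamp2's throat (underside of the black stop block between the levers), on its centre line, 28 above its origin; it rests on the top of what is clamped
- clamp1_jaw (a joint): jaw opening of clamp1, rad: 0 shut (tips 6 apart), about 0.16 on 12 mm stock, 0.55 fully squeezed: then both handles are vertical and parallel, x -12 to +12 over the outside, and the jaws gape from x -7 to +18 at the tips. Full squeeze takes about 17 N at the handles (40 N holds it firmly); let go, it bites with about 7 N
- clamp2_jaw (a joint): jaw opening of clamp2, rad: 0 shut (tips 6 apart), about 0.16 on 12 mm stock, 0.55 fully squeezed: then both handles are vertical and parallel, x -12 to +12 over the outside, and the jaws gape from x -7 to +18 at the tips. Full squeeze takes about 17 N at the handles (40 N holds it firmly); let go, it bites with about 7 N
- paste: small amber jar of polishing paste, 28 across, 35 high, origin under its centre; bystander
- felt: white felt wheel lying flat, 36 across, 16 high, origin under its centre; bystander
- burcup: steel cup, 60 across, 70 high, origin under its centre; bystander
- brush: hand brush lying on the bench; bystander
- driver: screwdriver lying on the bench; bystander
- compound: green bar of polishing compound, 45 by 110 by 32, origin under its centre; bystander
Things that resemble listed ones, but are neither listed nor needed, are in the scene too. Several things have the shape of the plate3; the one meant has the colours described above. There is more than one size of the plate0; the one meant has the size given above.

How it is judged:
By the outcome, as a careful person would: the job done as asked, in the order asked, and still so for the second after the job is handed in, with the robot touching nothing.
Of plate0, plate1, plate2, plate3 only 2 to 4 are there at a start; the rules pass over those that are not, and their reading is None.
At some moment in a run one of plate0, plate1, plate2, plate3 may be knocked a few centimetres aside while the robot is not near it.
It also fails if it takes over 210 s, if anything falls off the work surface, if the arm or the gripper's body presses on something with over 40 N, if the wrist force passes 120 N, or if a joint passes its speed limit or range.

## Robot

A 6-joint arm with a two-finger parallel gripper is mounted at the origin on the work surface. World frame = base frame: x ahead of the robot, y to its left, z up, the work surface at z = 0. Lengths are in m, angles in rad, forces in N, time in s.
With the tool pointing down it reaches from about 0.425 to 0.95 m from the base axis. Payload 3.5 kg.
Tool frame: the origin (TCP) lies at the very end of the fingers, on their centre line; the grasp point (between the pads) lies 19 mm behind it; z points along the fingers, y is the line along which they close (so a half turn about z gives the same grasp; the last joint's range is limited). The gripper opens to 85 mm and grips with 20 to 120 N. Pads are 22 mm wide; open, the fingers measure 114 mm over their backs; the gripper's body (76 mm by 85 mm) begins 54 mm behind the grasp point. The pads swing forward as they close: fully open they stand 13 mm farther back than shut.
Start: joints at [-1.483, 0.286, 1.577, -0, 1.279, -0.15], TCP at [0.159, -0.656, 0.231] pointing down, gripper open.
Joint ranges: [-2.77, 2.77], [-0.9, 2.22], [0.21, 2.48], [-1.53, 4.67], [0.24, 2.81], [-2.84, 2.84]. Speed limits (rad/s): [2.79, 2.79, 3.14, 3.14, 3.14, 3.14].

## Interface

Orientations are given as a unit quaternion [w, x, y, z].
In Python, from station import ctrl gives the robot as it stands.
- The arm moves only by the tool play_rows, never from a script. Its argument "motion" is text: rows parted by semicolons, each of 6 numbers parted by spaces: the shift along the tool's x, y, z in units of 0.03 m (1.0 is 0.03 m), then the turn, a rotation vector about the tool's x, y, z in units of 90 degrees (1.0 is 90 degrees). A call has 1 to 12 rows; each row shifts and turns the commanded pose from where the row before left it, along the tool's axes as they then stand; what a row does not reach is not made up. A row lasts 1/10 s, in which the tool goes at most 50 mm and 8.59 degrees, less where a joint would pass 70% of its speed; a pose out of reach is approached as far as the arm can. A call with a number of a shift or a turn outside -1 to 1 is refused whole. A call with a gripper value outside its range is refused whole. "claw" is the closure, from 0 (fully open) to 1 (shut), set as the call begins (left out, the last holds). The fingers move at their own pace and stop on an object; the grip force is fixed at half the most. Time passes only in rows, so rows that do not move let the fingers close. It gives the time, the measured TCP pose, the force, the opening and the grip force at its end, in the units of the state.
- ctrl.state(): the state, without advancing time (a new reading comes with each control period).
- ctrl.capture(name): name is "side" or "top" or "wrist"; returns a dict with "frame" (480x640x3 uint8, blue, green, red), "fx", "fy", "cx", "cy" (pixels), "T" (4x4, takes a point from camera to world coordinates). Camera axes: x right, y up, looking along -z (the intrinsics and any distortion apply to the point x, -y, -z); pixel columns grow to the right and rows downward; lengths in m; the calibration is good to about 2 mm. The wrist camera is an equidistant fisheye: a pixel r from the principal point sees the ray r / f radians off the axis. A picture is of the moment at which its call begins. There is no depth.
- ctrl.sign_off(): hands the job in; it is judged then, once.
The state is a dict: "t": time; "q": joint angles; "joint_velocities": joint speeds; "effort": joint torques, N m; "ee_pos": TCP position; "ee_rot": TCP orientation; "contact_force": force on the tool from outside, world axes, zero at the start; "moment": the same for the moment, N m; "width": finger opening in m; "finger_force": force on a finger pad.
Only numpy, scipy, OpenCV 4.12 (cv2) and the standard library are available. Lean on these libraries where they do the work, as an engineer would, in place of code of your own. Each camera call takes 0.05 s, during which the arm holds its last target. There are 200 camera calls.

## Working session

There is one attempt and no reset: what is moved stays moved. The work goes in short steps, Python scripts to look and compute and a tool call to move; the robot and the scene stay as the last step left them, time stands still between calls to the robot, and variables do not carry over. Pictures are saved under pics/ and viewed, at most 14 in all, crops included, and the job is handed in when it is done.

Besides the shell and the picture viewer there is one more tool, called as a command line: name --argument value ..., lists and objects as JSON in quotes. play_rows: Moves the arm, as the interface text tells. Its arguments: {"type":"object","properties":{"motion":{"type":"string"},"claw":{"type":"number"}},"required":["motion"]}

```bash
ls; mkdir -p pics
cat > h.py <<'E'
import numpy as np, cv2
from station import ctrl
def cap(n, save=None):
    c=ctrl.capture(n); c['name']=n
    if save: cv2.imwrite('pics/'+save+'.png',c['frame']); np.save('pics/'+save+'.npy',c,allow_pickle=True)
    return c
def load(s): return np.load('pics/'+s+'.npy',allow_pickle=True).item()
def ray(c,u,v):
    x=(u-c['cx'])/c['fx']; y=(v-c['cy'])/c['fy']
    if c['name']=='wrist':
        r=np.hypot(x,y); s=np.sin(r)/r if r>1e-9 else 1; d=np.array([x*s,-y*s,-np.cos(r)])
    else: d=np.array([x,-y,-1.])
    T=np.array(c['T']); return T[:3,3],T[:3,:3]@(d/np.linalg.norm(d))
def plane(c,u,v,z):
    o,d=ray(c,u,v); return o+d*(z-o[2])/d[2]
def tri(obs):
    A=np.zeros((3,3));b=np.zeros(3);R=[]
    for c,u,v in obs:
        o,d=ray(c,u,v);P=np.eye(3)-np.outer(d,d);A+=P;b+=P@o;R.append((o,P))
    p=np.linalg.solve(A,b); return p,[np.linalg.norm(P@(p-o)) for o,P in R]
def proj(c,p):
    T=np.array(c['T']); q=T[:3,:3].T@(np.array(p)-T[:3,3]); x,y,z=q[0],-q[1],-q[2]
    if c['name']=='wrist':
        h=np.hypot(x,y); t=np.arctan2(h,z); x,y=x/h*t,y/h*t
    else: x,y=x/z,y/z
    return c['cx']+c['fx']*x,c['cy']+c['fy']*y
E
python3 - <<'E'
from h import *
for n in('top','side','wrist'):
    c=cap(n,n+'0'); print(n,{k:c[k] for k in c if k not in('frame','T')},np.round(c['T'],3).tolist())
s=ctrl.state();print(s)
E
```

```text
pics
top {'fx': 446.6702184349785, 'fy': 446.6702184349785, 'cx': 320.0526508476681, 'cy': 238.7555074531903, 'name': 'top'} [[0.005, 0.995, -0.097, 0.434], [-1.0, 0.005, -0.003, -0.018], [-0.003, 0.098, 0.995, 1.249], [0.0, 0.0, 0.0, 1.0]]
side {'fx': 520.8016717521689, 'fy': 520.8016717521689, 'cx': 323.0489967590681, 'cy': 242.87118534317017, 'name': 'side'} [[-0.78, 0.389, -0.491, -0.054], [-0.626, -0.482, 0.613, 0.713], [0.002, 0.785, 0.619, 0.828], [0.0, 0.0, 0.0, 1.0]]
wrist {'fx': 371.64829954431775, 'fy': 371.64829954431775, 'cx': 321.1502557043628, 'cy': 240.09313993876418, 'name': 'wrist'} [[0.236, 0.931, 0.279, 0.229], [-0.972, 0.226, 0.066, -0.639], [-0.002, -0.286, 0.958, 0.372], [0.0, 0.0, 0.0, 1.0]]
{'t': 0.15, 'q': array([-1.48300845e+00,  2.87009936e-01,  1.57786545e+00,  2.00407129e-05,
        1.27860753e+00, -1.49981902e-01]), 'joint_velocities': array([-0.00014479, -0.00397985, -0.00322277, -0.00157787,  0.00057621,
       -0.00028569]), 'effort': array([ 6.11737541e-04, -4.06601572e+01, -2.93140250e+01, -1.87523310e-04,
        3.97191674e-03, -6.11765785e-07]), 'ee_pos': array([ 0.15898563, -0.65547199,  0.2302197 ]), 'ee_rot': array([-9.44373042e-04,  9.92941411e-01,  1.18602113e-01,  3.89742089e-05]), 'contact_force': array([0.46275323, 0.13873791, 0.05378894]), 'moment': array([-0.01900284, -0.00625927,  0.03329133]), 'finger_force': 0.0, 'width': 0.085142446121452}
```

View pics/top0.png

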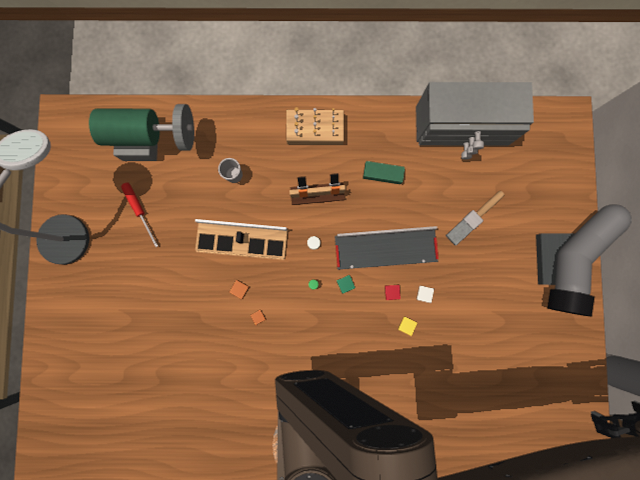

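View pics/side0.png

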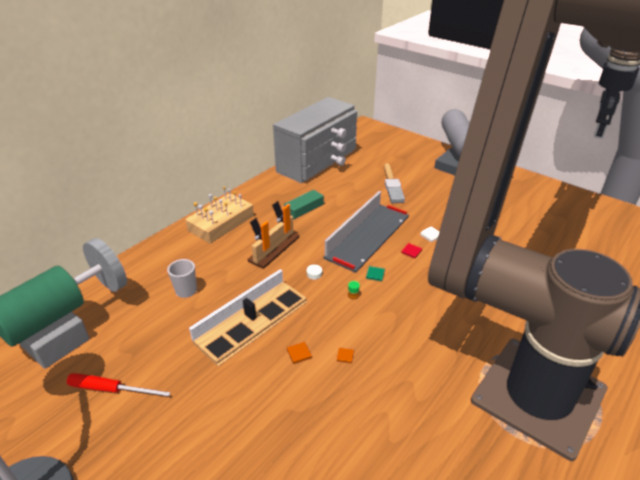

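The candidates in the top view are two amber squares at (239,289) and (258,317) that differ in size, a green square at (346,284) and a red one at (392,292). The white (426,294), yellow (408,326) and round green (314,284) pieces are lookalikes or the jar, and the white disc at (314,243) is the felt wheel. I see no blue plate. Next I'll measure them and check a close crop.

```bash
cat > p.py <<'E'
from h import *
def hsvmask(c,lo,hi):
    h=cv2.cvtColor(c['frame'],cv2.COLOR_BGR2HSV); return cv2.inRange(h,np.array(lo),np.array(hi))
def blobs(c,m,z,amin=40):
    out=[]
    for k in cv2.findContours(m,cv2.RETR_EXTERNAL,cv2.CHAIN_APPROX_NONE)[0]:
        if cv2.contourArea(k)<amin: continue
        P=np.array([plane(c,u,v,z)[:2] for u,v in k[:,0]],np.float32)
        r=cv2.minAreaRect(P*1000); M=cv2.moments(k)
        px=(M['m10']/M['m00'],M['m01']/M['m00'])
        out.append((np.round(px,1),np.round(r[0],1),np.round(r[1],1),round(r[2],1)))
    return out
E
python3 - <<'E'
from p import *
c=load('top0');s=load('side0');w=load('wrist0')
for n,lo,hi in(('amber',(7,215,120),(14,255,255)),('green',(50,120,40),(90,255,255)),('red',(170,120,50),(180,255,255)),('yellow',(22,150,100),(32,255,255)),('blue',(95,120,40),(130,255,255))):
    for cc in(c,s,w):
        print(n,cc['name'])
        for b in blobs(cc,hsvmask(cc,lo,hi),0.01): 
            if b[2].max()<120: print('  ',*b)
for u,v in((239,289),(258,317),(346,284),(392,292),(426,294),(408,326),(314,284)): print(c['frame'][v,u], cv2.cvtColor(c['frame'],cv2.COLOR_BGR2HSV)[v,u])
cv2.imwrite('pics/crop1.png',cv2.resize(c['frame'][145:345,180:460],None,fx=2.8,fy=2.8,interpolation=cv2.INTER_CUBIC))
E
```

```text
amber top
amber side
   [344.9 354.9] [334.2 157.7] [30.  33.5] 29.8
   [298.7 352.2] [410.4 209.6] [39.8 42.8] 61.8
   [264.8 236. ] [729.9 -25.1] [ 17.2 118.1] 46.0
amber wrist
green top
   [313.2 284. ] [429.5   4.8] [22.  22.1] 0.3
   [345.7 283.9] [430.3 -85.7] [36.7 37.3] 24.1
green side
   [353.4 286.6] [438.1 -14.1] [20.8 37.1] 36.5
   [374.9 273.2] [425.9 -83.1] [35.6 39.9] 24.7
   [305.  200.2] [ 756.6 -213.3] [101.1  38.6] 78.9
green wrist
red top
   [392.3 292.1] [ 408.3 -214.1] [36.7 38.7] 5.0
red side
   [411.2 250.2] [ 404.  -211.3] [37.2 39.2] 4.5
red wrist
yellow top
   [407.3 325.5] [ 318.1 -254. ] [40.  37.8] 63.8
yellow side
yellow wrist
   [34.6 18.3] [ 314.3 -259.2] [42.2 40.6] 64.5
blue top
blue side
blue wrist
[ 72 121 210] [ 11 168 210]
[ 71 120 208] [ 11 168 208]
[ 98 132  62] [ 75 135 132]
[ 61  52 194] [178 187 194]
[221 234 240] [ 21  20 240]
[ 83 216 243] [ 25 168 243]
[103 183  84] [ 66 138 183]
```

View pics/crop1.png

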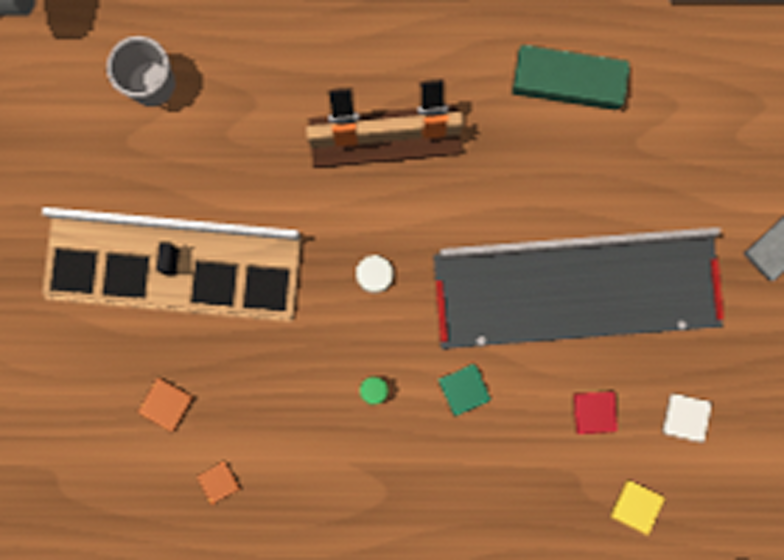

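View pics/wrist0.png

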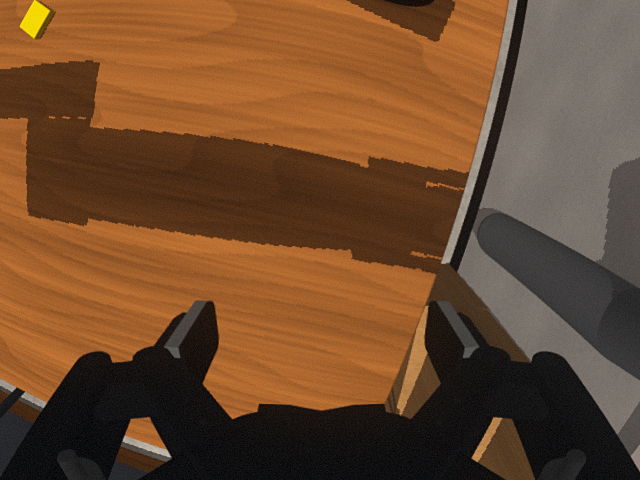

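The close crop and measured sizes settle it. The larger amber (about 40 mm) at (410,210) is plate0, the green at (430,-85) is plate1 and the red at (407,-212) is plate3. The 31 mm amber, white and yellow are decoys, and blue is absent. The wrist view shows only the yellow decoy at (35,18). I'll move over the green and red plates.

play_rows --motion "0.62 -0.72 -0.05 0 0 0;0.62 -0.72 -0.05 0 0 0;0.62 -0.72 -0.05 0 0 0;0.62 -0.72 -0.05 0 0 0;0.62 -0.72 -0.05 0 0 0;0.62 -0.72 -0.05 0 0 0;0.62 -0.72 -0.05 0 0 0;0.62 -0.72 -0.05 0 0 0;0.62 -0.72 -0.05 0 0 0;0.62 -0.72 -0.05 0 0 0" --claw 0

```text
t: 1.15
ee_pos: [0.2892, -0.4009, 0.246]
ee_rot: [-0.0, 0.993, 0.119, -0.0]
contact_force: [0.4, -0.6, -0.4]
width: 0.0858
finger_force: 0.0
```

play_rows --motion "0.62 -0.72 0 0 0 0.09;0.62 -0.72 0 0 0 0.06;0.62 -0.72 0 0 0 0;0.62 -0.72 0 0 0 0;0.62 -0.72 0 0 0 0;0.62 -0.72 0 0 0 0;0.62 -0.72 0 0 0 0;0.62 -0.72 0 0 0 0;0 0 0 0 0 0;0 0 0 0 0 0"

```text
t: 2.15
ee_pos: [0.4296, -0.2234, 0.246]
ee_rot: [0.0, 1.0, 0.002, -0.0]
contact_force: [-0.8, 0.2, -0.2]
width: 0.0854
finger_force: 0.0
```

```bash
cat >> p.py <<'E'
MASK={'amber':((5,150,90),(15,255,255)),'green':((50,100,30),(90,255,255)),'red':((170,120,50),(180,255,255))}
def pose():
    s=ctrl.state(); from scipy.spatial.transform import Rotation as R
    w,x,y,z=s['ee_rot']; M=R.from_quat([x,y,z,w]).as_matrix()
    return s['ee_pos'],np.degrees(np.arctan2(M[1,0],M[0,0])),M,s
def go(target,yaw=None):
    """print rotation (units, deg) and shifts in tool units after that rotation"""
    p,y0,M,s=pose(); yaw=y0 if yaw is None else yaw
    d=np.array(target)-p; a=np.radians(yaw)
    sx=d[0]*np.cos(a)+d[1]*np.sin(a); sy=d[0]*np.sin(a)-d[1]*np.cos(a)
    dy=(yaw-y0+180)%360-180
    print('pos',np.round(p,4),'yaw',round(y0,2),'tilt',np.round(np.degrees(M[:2,2]),2),'w',round(s['width'],4),'F',np.round(s['contact_force'],1),'q1,q6',np.round(s['q'][[0,5]],2),'t',round(s['t'],1))
    print('turn units',round(-dy/90,3),'shift units x y z',np.round([sx/.03,sy/.03,-d[2]/.03],3))
E
python3 - <<'E'
from p import *
w=cap('wrist','wrist1');go((.42,-.15,.25),0)
for n in('green','red'): print(n,blobs(w,hsvmask(w,*MASK[n]),0.01))
E
```

```text
pos [ 0.4293 -0.2239  0.2461] yaw 0.14 tilt [-0.04 -0.  ] w 0.0853 F [ 0.  -0.1 -0.2] q1,q6 [-0.69  0.88] t 2.2
turn units 0.002 shift units x y z [-0.311 -2.463 -0.132]
green [(array([114.5, 210.9]), array([423.4,  14.5]), array([29.4, 30.9]), 73.9), (array([195.7, 203.5]), array([428.6, -89.2]), array([39.2, 40.1]), 24.9)]
red [(array([314.1, 222.4]), array([ 407.3, -216.9]), array([39.2, 38.4]), 3.7)]
```

View pics/wrist1.png

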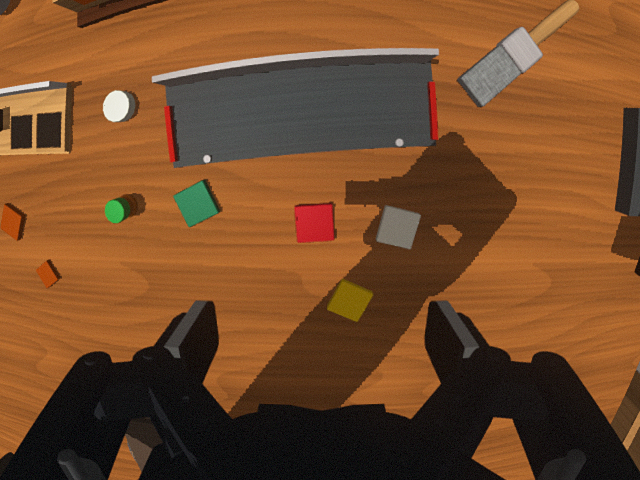

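The wrist view shows the green plate at (196,203), the red plate at (314,222), the dock's front floor corners near (175,166) and (437,145), and the jar at (114,211). Next come plate heights from two views.

Run:
```python
from p import *
w=load('wrist1');c=load('top0');s=load('side0')
print('red',tri([(c,392.3,292.1),(w,314.1,222.4),]),tri([(s,411.2,250.2),(w,314.1,222.4),]))
print('green',tri([(c,345.7,283.9),(w,195.7,203.5)]),tri([(s,374.9,273.2),(w,195.7,203.5)]))
print('dock front',plane(w,175,166,.008),plane(w,437,145,.008))
print('white',plane(w,398,227,.01),'jar',plane(w,114,211,.035))
# fingertip rays at open width
T=np.array(w['T']);p,y,M,_=pose()
for u,v in((217,303),(427,303)):
    o,d=ray(w,u,v); oo=M.T@(o-p); dd=M.T@d; t=( (-1 if u<300 else 1)*0.0426-oo[1])/dd[1]; print('tip in tool',oo+t*dd)
go((.4073,-.217,.04),93.7)
```

```text
red (array([ 0.40736971, -0.21554711,  0.00607017]), [np.float64(0.0015595414383474777), np.float64(0.0015595414383474814)]) (array([ 0.40643289, -0.21657782,  0.00525308]), [np.float64(0.00030926765519948484), np.float64(0.0003092676551995402)])
green (array([ 0.42881292, -0.08642039,  0.00391875]), [np.float64(0.0015450408456172586), np.float64(0.001545040845617244)]) (array([ 0.42805552, -0.08738265,  0.00543806]), [np.float64(0.0004175436754548953), np.float64(0.00041754367545493936)])
dock front [ 0.46991769 -0.06694196  0.008     ] [ 0.49167036 -0.34501898  0.008     ]
white [ 0.40291501 -0.3062621   0.01      ] jar [4.27554608e-01 3.72332635e-04 3.50000000e-02]
tip in tool [ 0.00500393 -0.0426     -0.00863353]
tip in tool [ 0.00686944  0.0426     -0.01217012]
pos [ 0.4293 -0.2239  0.2461] yaw 0.14 tilt [-0.04 -0.  ] w 0.0853 F [ 0.  -0.1 -0.2] q1,q6 [-0.69  0.88] t 2.2
turn units -1.04 shift units x y z [ 0.276 -0.718  6.868]
```

play_rows --motion "0 0 0.4 0 0 -0.0867;0 0 0.4 0 0 -0.0867;0 0 0.4 0 0 -0.0867;0 0 0.4 0 0 -0.0867;0 0 0.4 0 0 -0.0867;0 0 0.4 0 0 -0.0867;0 0 0.4 0 0 -0.0867;0 0 0.4 0 0 -0.0867;0 0 0.4 0 0 -0.0867;0 0 0.4 0 0 -0.0867;0 0 0.4 0 0 -0.0867;0 0 0.4 0 0 -0.0867" --claw 0.3

```text
t: 3.4
ee_pos: [0.4289, -0.2249, 0.1019]
ee_rot: [0.0, 0.682, 0.731, -0.0]
contact_force: [-0.1, -0.3, -0.2]
width: 0.06
finger_force: 0.0
```

play_rows --motion "0.1 -0.36 0.5 0 0 0;0.18 -0.36 0.5 0 0 0;0 0 0.5 0 0 0;0 0 0 0 0 0;0 0 0 0 0 0"

```text
t: 3.9
ee_pos: [0.4073, -0.2176, 0.0575]
ee_rot: [-0.0, 0.684, 0.729, -0.0]
contact_force: [0.9, -0.6, 0.3]
width: 0.0598
finger_force: 0.0
```

Run:
```python
from p import *
w=cap('wrist','wrist2');go((.407,-.2165,.004),93.7)
print(blobs(w,hsvmask(w,*MASK['red']),0.01))
```

```text
pos [ 0.4078 -0.2178  0.0581] yaw 93.71 tilt [ 0.05 -0.05] w 0.0596 F [ 0.4  0.2 -0.2] q1,q6 [-0.71 -0.78] t 4.0
turn units 0.0 shift units x y z [ 0.044 -0.025  1.804]
[(array([321.9, 262.5]), array([ 405.9, -215.5]), array([39. , 40.2]), 3.8)]
```

View pics/wrist2.png

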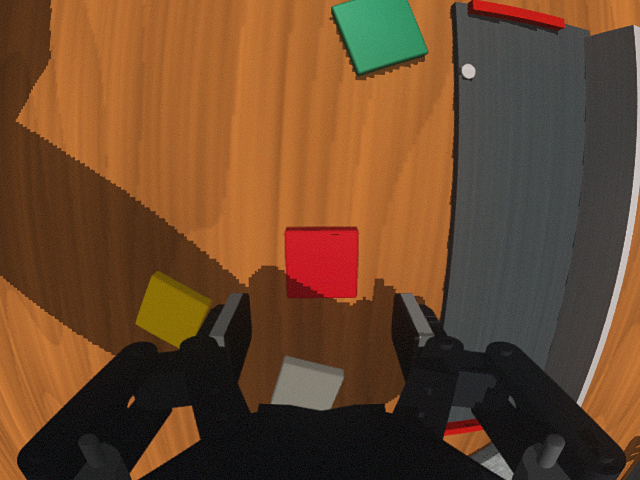

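The red plate sits at (322,262), centred between the pads. I'm descending and gripping.

play_rows --motion "0.08 -0.06 0.4 0 0 0;0 0 0.4 0 0 0;0 0 0.4 0 0 0;0 0 0.3 0 0 0;0 0 0.2 0 0 0;0 0 0.19 0 0 0;0 0 0 0 0 0;0 0 0 0 0 0"

```text
t: 4.75
ee_pos: [0.4057, -0.2146, 0.0007]
ee_rot: [0.0, 0.684, 0.73, -0.0]
contact_force: [-0.0, 0.1, 0.2]
width: 0.0599
finger_force: 0.0
```

play_rows --motion "0 0 0 0 0 0;0 0 0 0 0 0;0 0 0 0 0 0;0 0 0 0 0 0;0 0 0 0 0 0;0 0 0 0 0 0" --claw 1

```text
t: 5.35
ee_pos: [0.4063, -0.2151, 0.0015]
ee_rot: [0.001, 0.684, 0.73, 0.0]
contact_force: [-0.2, 0.9, 5.9]
width: 0.038
finger_force: 60.7
```

play_rows --motion "0 0 -0.2 0 0 0;0 0 -0.5 0 0 0;0 0 -1 0 0 0;0 0 -1 0 0 0;0 0 0 0 0 0"

```text
t: 5.85
ee_pos: [0.4079, -0.2163, 0.0857]
ee_rot: [0.004, 0.683, 0.73, 0.0]
contact_force: [0.8, -0.8, -0.1]
width: 0.0383
finger_force: 60.2
```

Run:
```python
from p import *
go((.43,.12,.25),85)
```

```text
pos [ 0.4079 -0.2163  0.0857] yaw 93.77 tilt [ 0.37 -0.31] w 0.0383 F [ 0.8 -0.8 -0.1] q1,q6 [-0.71 -0.77] t 5.8
turn units 0.097 shift units x y z [11.233 -0.242 -5.477]
```

play_rows --motion "0 0 -0.9 0 0 0.048;0 0 -0.9 0 0 0.048;0.9 0 -0.9 0 0 0;0.95 0 -0.9 0 0 0;0.95 0 -0.9 0 0 0;0.95 0 -0.9 0 0 0;0.95 0 0 0 0 0;0.95 0 0 0 0 0;0.95 0 0 0 0 0;0.95 0 0 0 0 0;0.95 0 0 0 0 0;0.95 0 0 0 0 0"

```text
t: 7.05
ee_pos: [0.4289, 0.0692, 0.2423]
ee_rot: [-0.001, 0.737, 0.676, -0.001]
contact_force: [0.3, 0.1, 0.8]
width: 0.038
finger_force: 60.3
```

play_rows --motion "0.9 -0.12 0 0 0 0;0.8 -0.12 0 0 0 0;0 0 0 0 0 0;0 0 0 0 0 0"

```text
t: 7.45
ee_pos: [0.4263, 0.1194, 0.2425]
ee_rot: [-0.0, 0.736, 0.677, -0.001]
contact_force: [-0.2, -0.4, -0.1]
width: 0.0379
finger_force: 60.3
```

Run:
```python
from p import *
w=cap('wrist','wrist3');go((.43,.12,.25),85)
cv2.imwrite('pics/wrist3v.png',w['frame'])
```

```text
pos [0.4265 0.119  0.2427] yaw 85.13 tilt [-0.09 -0.03] w 0.0385 F [-0.6 -0.3  0.7] q1,q6 [0.04 0.13] t 7.5
turn units 0.001 shift units x y z [ 0.043  0.114 -0.242]
```

View pics/wrist3v.png

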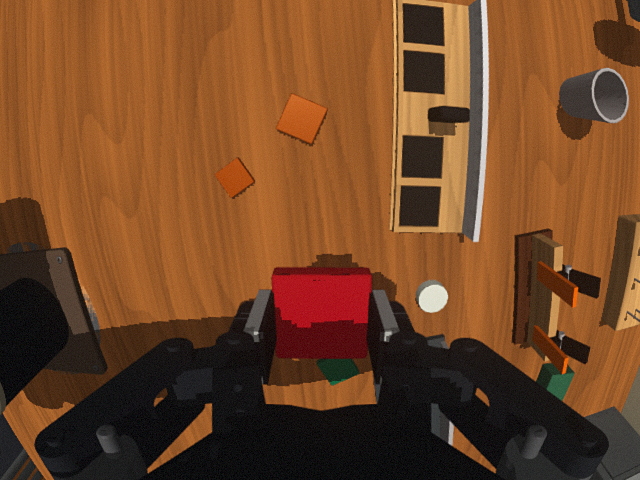

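The tray is at upper right, with pads at (420,205), (421,157), (424,72) and (423,25), the handle at (449,115) and the lip on the right. The amber plate is at (302,119), its small decoy at (235,178), and the held red plate is at (321,313).

```bash
cat >> p.py <<'E'
def pads(c,z=0.011,lim=55,side=(30,60)):
    """dark square pads -> centres (mm), sizes, angle, pixel"""
    g=cv2.cvtColor(c['frame'],cv2.COLOR_BGR2HSV)[:,:,2]; m=(g<lim).astype(np.uint8)*255
    m=cv2.morphologyEx(m,cv2.MORPH_OPEN,np.ones((3,3)))
    return [b for b in blobs(c,m,z) if side[0]<b[2].min() and b[2].max()<side[1]]
E
python3 - <<'E'
from p import *
w=load('wrist3');t=load('top0');s=load('side0')
for c in(w,t,s):
    print(c['name']); [print('  ',*b) for b in pads(c,lim=60)]
print('amber',blobs(w,hsvmask(w,(0,190,120),(14,255,255)),.01)[:6])
E
```

```text
wrist
   [337.2 368.4] [427.8 -83.8] [44. 42.] 19.0
   [419.2 205.6] [527.3 108.4] [41.2 41.8] 85.7
   [421.6 156.4] [531.9 160.1] [41.3 41.8] 84.9
   [423.4  71.9] [539.5 247.9] [42.  41.5] 85.0
   [422.8  24.3] [544.  299.6] [42.  41.8] 85.3
top
   [274.8 247.7] [528.6 111.1] [39. 39.] 0.3
   [256. 246.] [533.9 163.9] [39.1 39. ] 0.3
   [224.6 243.2] [541.4 251.5] [39.8 39.1] 85.2
   [206.  241.4] [545.8 303.5] [36.3 39.2] 0.3
side
   [219.1 346.4] [544.4 300.3] [34.6 32.7] 84.1
   [239.3 332.6] [540.2 248.5] [34.  32.7] 86.9
   [271.2 310.5] [532.5 160.6] [32.7 31.9] 86.9
   [288.8 298.2] [527.6 108.3] [32.2 31.6] 84.2
amber [(array([305.4, 394. ]), array([ 387.2, -125.5]), array([21.1, 42.1]), 30.8), (array([557.1, 351.5]), array([ 737.6, -104.4]), array([ 21.9, 122.7]), 36.6), (array([585.9, 335.7]), array([789.7, -92.3]), array([16.3, 41.4]), 40.0), (array([499.9, 340.6]), array([640. , -69.8]), array([53. , 21.8]), 85.6), (array([174.5, 290.5]), array([244.6,  30.6]), array([23.4, 12.3]), 51.9), (array([194.6, 290.6]), array([275.2,  30. ]), array([26.2, 20.5]), 71.3)]
```

Run:
```python
from p import *
w=load('wrist3');s=load('side0')
for a,b in(((419.2,205.6),(288.8,298.2)),((422.8,24.3),(219.1,346.4))): print(tri([(w,*a),(s,*b)]))
p,y,M,_=pose()
for z in(.005,.01):print('red held rel TCP mm',[(np.round(M.T[:2,:2]@(b[1]-p[:2]*1000),1),b[2],b[3]) for b in blobs(w,hsvmask(w,*MASK['red']),p[2]+z,1000)])
m=hsvmask(w,(0,150,60),(16,255,255))[60:165,210:345]
for r in blobs({**w,'frame':w['frame'],'cy':w['cy']-60,'cx':w['cx']-210},m,.01): print('amb',r)
go((.5273,.1084,.05),85.0)
```

```text
(array([0.52679408, 0.10901505, 0.01186592]), [np.float64(3.08650962351099e-05), np.float64(3.086509623517192e-05)])
(array([0.54436356, 0.2999067 , 0.01040461]), [np.float64(0.0007324938363269023), np.float64(0.0007324938363269009)])
red held rel TCP mm [(array([-1.3, -1.5]), array([43., 40.]), 84.9)]
red held rel TCP mm [(array([ 1.4, -1.5]), array([41.4, 38.6]), 84.9)]
amb (array([67., 52.]), array([387.8, 217.9]), array([109.8, 138.1]), 84.2)
pos [0.4265 0.119  0.2427] yaw 85.13 tilt [-0.09 -0.03] w 0.0385 F [-0.6 -0.3  0.7] q1,q6 [0.04 0.13] t 7.5
turn units 0.001 shift units x y z [-0.059  3.379  6.425]
```

play_rows --motion "0 0.85 0.7 0 0 0;0 0.85 0.7 0 0 0;0 0.85 0.7 0 0 0;-0.06 0.88 0.7 0 0 0;0 0 0.7 0 0 0;0 0 0.7 0 0 0;0 0 0.7 0 0 0;0 0 0.7 0 0 0;0 0 0.5 0 0 0;0 0 0 0 0 0;0 0 0 0 0 0"

```text
t: 8.6
ee_pos: [0.5295, 0.1083, 0.0608]
ee_rot: [0.0, 0.737, 0.676, -0.0]
contact_force: [0.7, -0.1, -0.2]
width: 0.038
finger_force: 60.3
```

Run:
```python
from p import *
w=cap('wrist','wrist4');go((.5288,.1083,.013),85.0)
print(pads(w,lim=60))
p,y,M,_=pose()
for z in(.005,.01):print('red held rel TCP mm',[(np.round(M.T[:2,:2]@(b[1]-p[:2]*1000),1),b[2],b[3]) for b in blobs(w,hsvmask(w,*MASK['red']),p[2]+z,1000)])
```

```text
pos [0.5301 0.1085 0.0616] yaw 85.09 tilt [ 0.09 -0.  ] w 0.0385 F [ 1.2 -0.1 -0.5] q1,q6 [0.01 0.1 ] t 8.7
turn units 0.001 shift units x y z [-0.01  -0.042  1.619]
[(array([319. , 170.7]), array([531.7, 160.3]), array([41.5, 41.6]), 84.9)]
red held rel TCP mm [(array([-1.4, -1.7]), array([43.2, 40.1]), 84.6)]
red held rel TCP mm [(array([ 1.3, -1.7]), array([41.6, 38.6]), 84.6)]
```

View pics/wrist4.png

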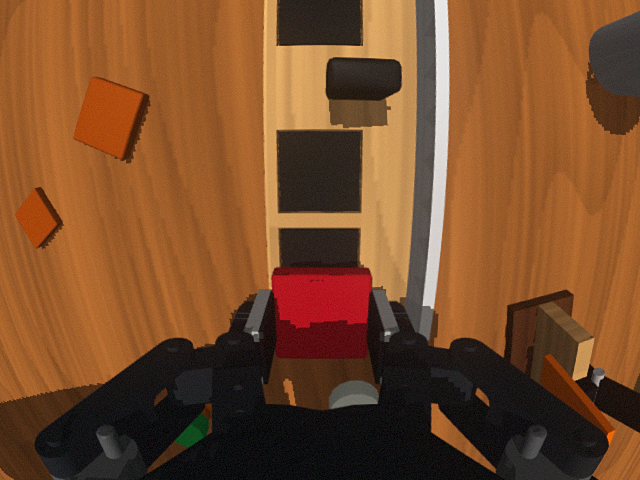

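play_rows --motion "0 -0.04 0.5 0 0 0;0 0 0.5 0 0 0;0 0 0.4 0 0 0;0 0 0.22 0 0 0;0 0 0 0 0 0;0 0 0 0 0 0"

```text
t: 9.25
ee_pos: [0.528, 0.109, 0.0115]
ee_rot: [-0.0, 0.737, 0.676, -0.0]
contact_force: [-0.2, -0.5, -0.6]
width: 0.0376
finger_force: 60.4
```

play_rows --motion "0 0 0 0 0 0;0 0 0 0 0 0;0 0 0 0 0 0" --claw 0.4

```text
t: 9.55
ee_pos: [0.5281, 0.1089, 0.012]
ee_rot: [0.0, 0.737, 0.676, 0.0]
contact_force: [-0.2, 0.2, 0.7]
width: 0.0515
finger_force: 0.0
```

play_rows --motion "0 0 -0.4 0 0 0;0 0 -0.8 0 0 0;0 0 -0.8 0 0 0;0 0 0 0 0 0"

```text
t: 9.95
ee_pos: [0.5313, 0.1091, 0.0767]
ee_rot: [0.003, 0.737, 0.676, 0.003]
contact_force: [-0.1, -0.2, -0.6]
width: 0.0517
finger_force: 0.0
```

Run:
```python
from p import *
w=cap('wrist','wrist5');go((.5288,.1083,.022),85.0)
print(blobs(w,hsvmask(w,*MASK['red']),.021)); print(pads(w,lim=60))
cv2.imwrite('pics/wrist5c.png',cv2.resize(w['frame'][180:400,220:480],None,fx=2,fy=2))
```

```text
pos [0.5299 0.109  0.0747] yaw 85.13 tilt [0.32 0.01] w 0.0506 F [-0.9 -0.6  0.8] q1,q6 [0.02 0.1 ] t 10.0
turn units 0.001 shift units x y z [-0.028 -0.035  1.757]
[(array([314.3, 262.5]), array([526.8, 109.4]), array([40. , 38.9]), 84.8)]
[(array([315.2, 169.4]), array([531.7, 160.3]), array([41.7, 42. ]), 84.7), (array([315.5,  26.1]), array([539. , 242.8]), array([32.2, 41.6]), 84.9)]
```

View pics/wrist5c.png

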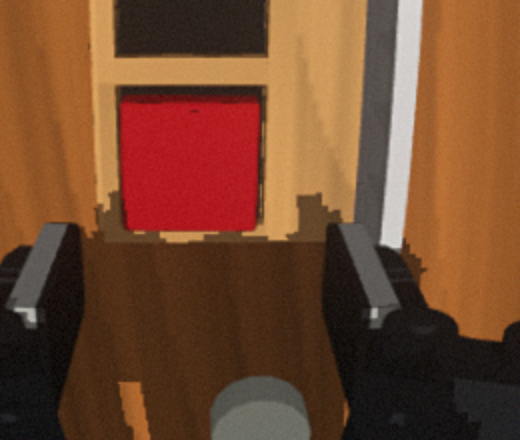

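The red plate sits in pocket 0 with even margins. I'll press it with the fingers closed.

play_rows --motion "0 -0.04 0 0 0 0;0 0 0.4 0 0 0;0 0 0.4 0 0 0;0 0 0.4 0 0 0;0 0 0.3 0 0 0;0 0 0.15 0 0 0;0 0 0 0 0 0;0 0 0 0 0 0" --claw 1

```text
t: 10.8
ee_pos: [0.5271, 0.1091, 0.0226]
ee_rot: [0.0, 0.737, 0.676, 0.0]
contact_force: [0.4, -0.2, 0.1]
width: -0.0003
finger_force: 0.0
```

play_rows --motion "0 0 0.1 0 0 0;0 0 0.1 0 0 0;0 0 0 0 0 0"

```text
t: 11.1
ee_pos: [0.5277, 0.1091, 0.0171]
ee_rot: [0.001, 0.737, 0.676, 0.001]
contact_force: [0.2, -0.1, 1.2]
width: -0.0001
finger_force: 0.5
```

Run:
```python
from p import *
go((.5285,.1092,.017),85.0)
```

```text
pos [0.5277 0.1091 0.0171] yaw 85.12 tilt [0.11 0.  ] w -0.0001 F [ 0.2 -0.1  1.2] q1,q6 [0.02 0.1 ] t 11.1
turn units 0.001 shift units x y z [0.006 0.027 0.002]
```

play_rows --motion "0 0 0.05 0 0 0;0 0 0 0 0 0"

```text
t: 11.3
ee_pos: [0.5278, 0.1091, 0.017]
ee_rot: [0.0, 0.737, 0.676, 0.0]
contact_force: [-2.7, 0.4, 10.3]
width: -0.0002
finger_force: 5.1
```

play_rows --motion "0 0 0.04 0 0 0;0 0 0 0 0 0"

```text
t: 11.5
ee_pos: [0.5278, 0.1091, 0.0169]
ee_rot: [0.0, 0.736, 0.677, -0.0]
contact_force: [-7.0, -1.4, 16.7]
width: 0.0002
finger_force: 8.4
```

The press read 17 N at z 17.0, so the red plate is home. Green is next, gripped at yaw 25° to keep clear of the dock corner.

play_rows --motion "0 0 -0.5 0 0 0;0 0 -1 0 0 0;0 0 -1 0 0 0.0835;0 0 -1 0 0 0.0835;0 0 0 0 0 0.0835;0 0 0 0 0 0.0835;0 0 0 0 0 0.0835;0 0 0 0 0 0.0835;0 0 0 0 0 0.0835;0 0 0 0 0 0.0835" --claw 0.3

```text
t: 12.5
ee_pos: [0.5266, 0.1091, 0.1189]
ee_rot: [-0.0, 0.977, 0.214, -0.0]
contact_force: [0.7, 0.1, 0.2]
width: 0.0596
finger_force: 0.0
```

play_rows --motion "-0.82 0.65 0 0 0 0;-0.82 0.65 0 0 0 0;-0.82 0.65 0 0 0 0;-0.82 0.65 0 0 0 0;-0.82 0.65 0 0 0 0;-0.82 0.65 0 0 0 0;-0.82 0.65 0.5 0 0 0;0 0 0.6 0 0 0;0 0 0.6 0 0 0;0 0 0 0 0 0;0 0 0 0 0 0"

```text
t: 13.6
ee_pos: [0.4283, -0.0873, 0.068]
ee_rot: [-0.0, 0.976, 0.216, -0.0]
contact_force: [-0.7, 0.8, -0.0]
width: 0.0597
finger_force: 0.0
```

Run:
```python
from p import *
w=cap('wrist','wrist6')
p,y,M,_=pose()
for b in blobs(w,hsvmask(w,*MASK['green']),.01): print(*b,'rel tool',np.round(M.T[:2,:2]@(b[1]-p[:2]*1000),1))
for b in blobs(w,hsvmask(w,*MASK['red']),.016): print('red',*b)
go((.4286,-.088,.001),24.9)
```

```text
[321.8 257.1] [429.1 -87.2] [40.5 39.2] 23.9 rel tool [ 0.3 -0.2]
[168. 205.] [420.6   7.8] [29.2 35.1] 55.0 rel tool [ 32.7 -89.9]
red [90.1  8.7] [510.8 105.4] [15.6 44.3] 10.4
pos [ 0.4289 -0.0875  0.0686] yaw 25.02 tilt [ 0.05 -0.02] w 0.0599 F [-0.1 -0.2 -0.1] q1,q6 [-0.43  0.7 ] t 13.7
turn units 0.001 shift units x y z [-0.017  0.011  2.252]
```

play_rows --motion "0 0.04 0.4 0 0 0.011;0 0 0.4 0 0 0;0 0 0.4 0 0 0;0 0 0.4 0 0 0;0 0 0.4 0 0 0;0 0 0.19 0 0 0;0 0 0 0 0 0;0 0 0 0 0 0"

```text
t: 14.45
ee_pos: [0.4291, -0.0886, 0.0021]
ee_rot: [-0.0, 0.978, 0.208, -0.0]
contact_force: [0.2, -0.6, -0.3]
width: 0.0596
finger_force: 0.0
```

play_rows --motion "0 0 0 0 0 0;0 0 0 0 0 0;0 0 0 0 0 0;0 0 0 0 0 0;0 0 0 0 0 0;0 0 0 0 0 0" --claw 1

```text
t: 15.05
ee_pos: [0.4299, -0.0889, 0.0031]
ee_rot: [0.001, 0.978, 0.208, 0.001]
contact_force: [-1.0, -0.0, 5.8]
width: 0.0379
finger_force: 60.7
```

play_rows --motion "0 0 -0.3 0 0 0;0 0 -1 0 0 0;0 0 -1 0 0 0;0 0 -1 0 0 -0.068;0 0 0 0 0 -0.085;0 0 0 0 0 -0.085;0 0 0 0 0 -0.085;0 0 0 0 0 -0.085;0 0 0 0 0 -0.085;0 0 0 0 0 -0.085;0 0 0 0 0 -0.085;0 0 0 0 0 -0.01"

```text
t: 16.25
ee_pos: [0.4287, -0.0884, 0.1012]
ee_rot: [-0.0, 0.74, 0.673, -0.0]
contact_force: [-1.1, -0.2, -0.1]
width: 0.0376
finger_force: 60.3
```

Run:
```python
from p import *
go((.5332,.1603,.06),85.0)
```

```text
pos [ 0.4287 -0.0884  0.1012] yaw 84.62 tilt [-0.01  0.  ] w 0.0376 F [-1.1 -0.2 -0.1] q1,q6 [-0.44 -0.34] t 16.2
turn units -0.004 shift units x y z [8.561 2.749 1.373]
```

play_rows --motion "0.85 0.27 0 0 0 -0.004;0.85 0.27 0 0 0 0;0.85 0.27 0 0 0 0;0.85 0.27 0 0 0 0;0.85 0.28 0 0 0 0;0.85 0.28 0 0 0 0;0.85 0.28 0 0 0 0;0.85 0.28 0 0 0 0;0.88 0.28 0 0 0 0;0.88 0.28 0.7 0 0 0;0 0 0.7 0 0 0;0 0 0 0 0 0"

```text
t: 17.45
ee_pos: [0.5315, 0.1603, 0.056]
ee_rot: [-0.002, 0.738, 0.675, -0.003]
contact_force: [-1.2, -0.6, 0.4]
width: 0.038
finger_force: 60.3
```

play_rows --motion "0 0 0 0 0 0;0 0 0 0 0 0"

```text
t: 17.65
ee_pos: [0.5349, 0.1596, 0.0603]
ee_rot: [0.001, 0.738, 0.675, 0.001]
contact_force: [0.4, 0.8, 0.5]
width: 0.0376
finger_force: 60.3
```

Run:
```python
from p import *
w=cap('wrist','wrist7')
p,y,M,_=pose()
for b in blobs(w,hsvmask(w,*MASK['green']),p[2]+.01,1000): print(*b,'rel tool',np.round(M.T[:2,:2]@(b[1]-p[:2]*1000),1))
print(pads(w,lim=60))
go((.5332,.1602,.0135),85.0)
```

```text
[321.3 307. ] [534.  163.1] [41.3 38.1] 84.6 rel tool [ 3.4 -1.4]
[(array([316.3, 100.7]), array([539.2, 248.1]), array([41.8, 41.7]), 84.9)]
pos [0.5351 0.1596 0.0606] yaw 84.86 tilt [0.13 0.01] w 0.0378 F [0.1 0.1 0.8] q1,q6 [0.11 0.2 ] t 17.7
turn units -0.002 shift units x y z [ 0.016 -0.065  1.568]
```

play_rows --motion "-0.02 -0.04 0.4 0 0 0;0 0 0.4 0 0 0;0 0 0.4 0 0 0;0 0 0.33 0 0 0;0 0 0 0 0 0;0 0 0 0 0 0;0 0 0 0 0 0"

```text
t: 18.4
ee_pos: [0.5329, 0.1594, 0.0129]
ee_rot: [-0.0, 0.738, 0.675, -0.0]
contact_force: [-0.5, -0.2, 0.4]
width: 0.0375
finger_force: 60.4
```

play_rows --motion "0 0 0 0 0 0;0 0 0 0 0 0;0 0 0 0 0 0" --claw 0.4

```text
t: 18.7
ee_pos: [0.5331, 0.1595, 0.0134]
ee_rot: [0.0, 0.738, 0.675, 0.0]
contact_force: [-0.7, 0.8, 1.1]
width: 0.0511
finger_force: 0.0
```

play_rows --motion "0 0 -0.3 0 0 0;0 0 -0.8 0 0 0;0 0 -0.8 0 0 0;0 0 0 0 0 0;0 0 0 0 0 0"

```text
t: 19.2
ee_pos: [0.5335, 0.1595, 0.0711]
ee_rot: [0.001, 0.738, 0.675, 0.001]
contact_force: [-0.2, -0.1, -0.1]
width: 0.0514
finger_force: 0.0
```

Run:
```python
from p import *
w=cap('wrist','wrist8')
print(blobs(w,hsvmask(w,*MASK['green']),.021));print(pads(w,lim=60))
print('red',blobs(w,hsvmask(w,*MASK['red']),.017))
go((.5332,.1602,.022),85.0)
```

```text
[(array([320. , 260.6]), array([532. , 162.2]), array([40. , 38.5]), 84.9)]
[(array([319.5, 102.2]), array([539.4, 248.1]), array([41.9, 41.4]), 85.0)]
red [(array([316.1, 353.6]), array([526.3, 103.4]), array([29.4, 39.2]), 84.5)]
pos [0.5326 0.1594 0.07  ] yaw 84.94 tilt [-0.02 -0.  ] w 0.0513 F [-0.   0.1 -0.3] q1,q6 [0.11 0.2 ] t 19.2
turn units -0.001 shift units x y z [0.028 0.016 1.599]
```

play_rows --motion "0.05 0.02 0 0 0 0;0 0 0.4 0 0 0;0 0 0.4 0 0 0;0 0 0.4 0 0 0;0 0 0.3 0 0 0;0 0 0.1 0 0 0;0 0 0 0 0 0;0 0 0 0 0 0" --claw 1

```text
t: 20.05
ee_pos: [0.5341, 0.1609, 0.0225]
ee_rot: [0.0, 0.738, 0.675, 0.0]
contact_force: [-0.3, 0.1, -0.4]
width: 0.0002
finger_force: 0.0
```

play_rows --motion "0 0 0.1 0 0 0;0 0 0.1 0 0 0;0 0 0.05 0 0 0;0 0 0 0 0 0"

```text
t: 20.45
ee_pos: [0.5345, 0.161, 0.017]
ee_rot: [0.0, 0.738, 0.675, 0.0]
contact_force: [-4.3, -0.4, 10.7]
width: 0.0001
finger_force: 5.5
```

play_rows --motion "0 0 0.03 0 0 0;0 0 0 0 0 0"

```text
t: 20.65
ee_pos: [0.5345, 0.161, 0.0169]
ee_rot: [0.0, 0.737, 0.675, -0.0]
contact_force: [-6.6, -2.2, 15.4]
width: -0.0001
finger_force: 7.9
```

play_rows --motion "0 0 -0.5 0 0 0;0 0 -1 0 0 0.085;0 0 -1 0 0 0.085;0 0 -0.8 0 0 0.085;-0.1 -0.88 0 0 0 0;-0.1 -0.88 0 0 0 0;-0.1 -0.88 0 0 0 0;-0.1 -0.88 0.6 0 0 0;-0.1 -0.88 0.6 0 0 0;0 0 0.5 0 0 0;0 0 0 0 0 0;0 0 0 0 0 0" --claw 0.3

```text
t: 21.85
ee_pos: [0.4107, 0.2097, 0.0624]
ee_rot: [0.0, 0.857, 0.515, 0.0]
contact_force: [0.4, -0.3, 0.3]
width: 0.06
finger_force: 0.0
```

Run:
```python
from p import *
w=cap('wrist','wrist9')
p,y,M,_=pose()
for b in blobs(w,hsvmask(w,(0,215,100),(13,255,255)),.01,400): print(*b,'rel tool',np.round(M.T[:2,:2]@(b[1]-p[:2]*1000),1))
go((.41,.21,.003),62)
h=cv2.cvtColor(w['frame'],cv2.COLOR_BGR2HSV); print(h[230:290:20,300:340:20])
```

```text
[259.8 376. ] [336.7 158.1] [30.6 25. ] 29.5 rel tool [-80.7 -41.7]
[326.8 261.1] [412.4 207.9] [39.7 39.6] 61.0 rel tool [-1.1  1.8]
pos [0.4114 0.2097 0.063 ] yaw 61.97 tilt [0.12 0.03] w 0.06 F [ 0.  -0.2  0.1] q1,q6 [0.25 0.74] t 21.9
turn units -0.0 shift units x y z [-0.014 -0.045  1.998]
[[[ 11 242  99]
  [  9 217  94]]

 [[ 11 234 169]
  [ 11 236 170]]

 [[ 11 234 170]
  [ 11 243 164]]]
```

View pics/wrist9.png

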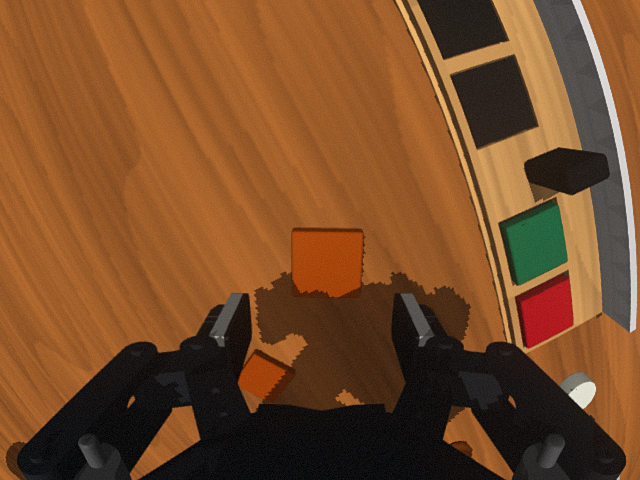

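The 40 mm amber plate is at (327,261), and the red and green plates sit level in their pockets. I'm gripping amber.

play_rows --motion "-0.02 0.11 0.4 0 0 0.011;0 0 0.4 0 0 0;0 0 0.4 0 0 0;0 0 0.4 0 0 0;0 0 0.3 0 0 0;0 0 0.11 0 0 0;0 0 0 0 0 0;0 0 0 0 0 0"

```text
t: 22.7
ee_pos: [0.4131, 0.2077, 0.0017]
ee_rot: [0.0, 0.862, 0.508, 0.0]
contact_force: [0.5, -0.5, 0.2]
width: 0.0597
finger_force: 0.0
```

play_rows --motion "0 0 0 0 0 0;0 0 0 0 0 0;0 0 0 0 0 0;0 0 0 0 0 0;0 0 0 0 0 0;0 0 0 0 0 0" --claw 1

```text
t: 23.3
ee_pos: [0.4138, 0.2078, 0.0026]
ee_rot: [0.0, 0.862, 0.508, 0.001]
contact_force: [-0.5, 0.3, 5.6]
width: 0.0382
finger_force: 60.7
```

play_rows --motion "0 0 -0.3 0 0 0;0 0 -1 0 0 0;0 0 -1 0 0 0;0 0 -1 0 0 0;0 0 0 0 0 -0.09;0 0 0 0 0 -0.09;0 0 0 0 0 -0.088;0 0 0 0 0 0"

```text
t: 24.1
ee_pos: [0.4125, 0.2075, 0.1007]
ee_rot: [-0.0, 0.737, 0.676, -0.0]
contact_force: [0.1, 0.5, 0.7]
width: 0.038
finger_force: 60.3
```

Run:
```python
from p import *
go((.5455,.2995,.06),85.0)
```

```text
pos [0.4125 0.2075 0.1007] yaw 85.11 tilt [-0. -0.] w 0.038 F [0.1 0.5 0.7] q1,q6 [0.25 0.33] t 24.1
turn units 0.001 shift units x y z [3.443 4.151 1.356]
```

play_rows --motion "0.69 0.83 0 0 0 0;0.69 0.83 0 0 0 0;0.69 0.83 0 0 0 0;0.69 0.83 0 0 0 0;0.68 0.83 0 0 0 0;0 0 0.7 0 0 0;0 0 0.66 0 0 0;0 0 0 0 0 0;0 0 0 0 0 0;0 0 0 0 0 0"

```text
t: 25.1
ee_pos: [0.5463, 0.3, 0.061]
ee_rot: [0.0, 0.737, 0.676, 0.001]
contact_force: [0.1, 0.2, 0.4]
width: 0.038
finger_force: 60.3
```

Run:
```python
from p import *
w=cap('wrist','wrist10')
p,y,M,_=pose()
for b in blobs(w,hsvmask(w,(0,215,60),(13,255,255)),p[2]+.01,1000): print(*b,'rel tool',np.round(M.T[:2,:2]@(b[1]-p[:2]*1000),1))
# pocket dark visible beyond the plate: edge far side
go((.5455,.2995,.0135),85.0)
```

```text
[321. 308.] [545.3 303. ] [41.3 38.4] 85.0 rel tool [ 2.9 -1.4]
pos [0.5464 0.3    0.0613] yaw 85.08 tilt [0.13 0.05] w 0.0381 F [-1.  -1.1 -0.4] q1,q6 [0.34 0.43] t 25.1
turn units 0.001 shift units x y z [-0.02  -0.029  1.594]
```

play_rows --motion "-0.06 -0.03 0.4 0 0 0;0 0 0.4 0 0 0;0 0 0.4 0 0 0;0 0 0.37 0 0 0;0 0 0 0 0 0;0 0 0 0 0 0;0 0 0 0 0 0"

```text
t: 25.85
ee_pos: [0.545, 0.2981, 0.0125]
ee_rot: [0.0, 0.737, 0.676, 0.0]
contact_force: [1.1, 0.2, 2.6]
width: 0.0382
finger_force: 64.5
```

play_rows --motion "0 0 0 0 0 0;0 0 0 0 0 0;0 0 0 0 0 0" --claw 0.4

```text
t: 26.15
ee_pos: [0.544, 0.2979, 0.012]
ee_rot: [-0.0, 0.737, 0.676, -0.001]
contact_force: [0.2, 0.0, 0.5]
width: 0.0512
finger_force: 0.0
```

play_rows --motion "0 0 -0.3 0 0 0;0 0 -0.8 0 0 0;0 0 -0.8 0 0 0;0 0 0 0 0 0;0 0 0 0 0 0"

```text
t: 26.65
ee_pos: [0.545, 0.2982, 0.0705]
ee_rot: [0.0, 0.737, 0.676, 0.001]
contact_force: [-0.8, 0.1, 0.4]
width: 0.0512
finger_force: 0.0
```

Run:
```python
from p import *
w=cap('wrist','wrist11')
print(blobs(w,hsvmask(w,(0,215,60),(13,255,255)),.021,400))
go((.5455,.2995,.022),85.0)
```

```text
[(array([320.5, 264.4]), array([543.7, 298.7]), array([41.4, 39.4]), 85.1)]
pos [0.5441 0.2979 0.0692] yaw 85.12 tilt [-0.04 -0.01] w 0.051 F [-0.3 -0.9 -0.7] q1,q6 [0.34 0.42] t 26.7
turn units 0.001 shift units x y z [0.057 0.042 1.573]
```

Run:
```python
from p import *
w=load('wrist11')
cv2.imwrite('pics/wrist11c.png',cv2.resize(w['frame'][200:340,250:420],None,fx=4,fy=4))
```

```text
(no output)
```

View pics/wrist11c.png

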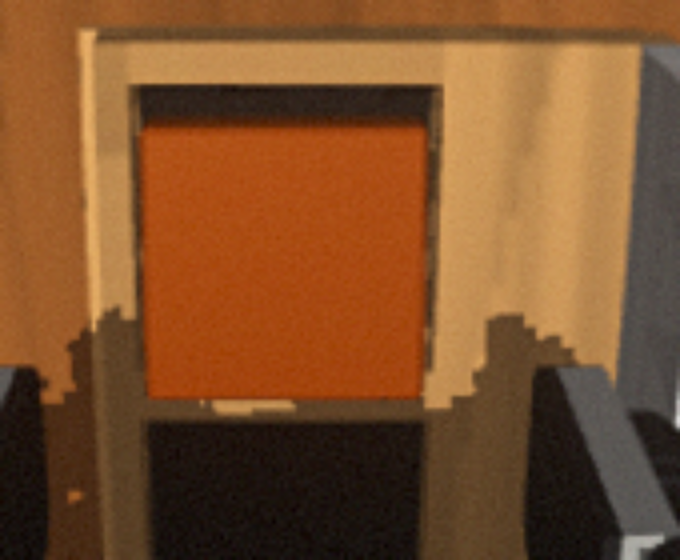

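The amber plate sits about 2 mm towards the near edge: the far gap is about 4.5 mm and the near gap is nil. I'll regrip and shift it.

play_rows --motion "0 0 0.5 0 0 0;0 0 0.5 0 0 0;0 0 0.5 0 0 0;0 0 0.35 0 0 0;0 0 0 0 0 0;0 0 0 0 0 0"

```text
t: 27.3
ee_pos: [0.5444, 0.298, 0.0134]
ee_rot: [-0.0, 0.737, 0.676, -0.0]
contact_force: [0.5, -0.0, 0.7]
width: 0.0511
finger_force: 0.0
```

play_rows --motion "0 0 0 0 0 0;0 0 0 0 0 0;0 0 0 0 0 0;0 0 0 0 0 0;0 0 -0.1 0 0 0;0.08 0 0 0 0 0;0 0 0 0 0 0;0 0 0.08 0 0 0;0 0 0 0 0 0;0 0 0 0 0 0" --claw 1

```text
t: 28.3
ee_pos: [0.5448, 0.3005, 0.0147]
ee_rot: [-0.0, 0.737, 0.676, 0.0]
contact_force: [0.1, 0.0, 0.9]
width: 0.0376
finger_force: 60.2
```

play_rows --motion "0 0 0 0 0 0;0 0 0 0 0 0;0 0 0 0 0 0;0 0 -0.3 0 0 0;0 0 -0.8 0 0 0;0 0 -0.8 0 0 0;0 0 0 0 0 0;0 0 0 0 0 0" --claw 0.4

```text
t: 29.1
ee_pos: [0.5453, 0.3006, 0.0727]
ee_rot: [0.0, 0.737, 0.676, 0.001]
contact_force: [-0.6, -0.7, -0.4]
width: 0.051
finger_force: 0.0
```

Run:
```python
from p import *
w=cap('wrist','wrist12')
print(blobs(w,hsvmask(w,(0,215,60),(13,255,255)),.021,400))
go((.5455,.2995,.022),85.0)
# dark gap beyond plate along the column through the plate centre
g=cv2.cvtColor(w['frame'],cv2.COLOR_BGR2HSV)
print([(v,tuple(int(k) for k in g[v,322])) for v in range(212,240)])
```

```text
[(array([320. , 262.3]), array([543.7, 301.5]), array([40.5, 39. ]), 85.1)]
pos [0.5443 0.3003 0.0713] yaw 85.12 tilt [-0.04 -0.01] w 0.0511 F [-0.1 -0.6  0.3] q1,q6 [0.34 0.43] t 29.1
turn units 0.001 shift units x y z [-0.023  0.041  1.644]
[(212, (16, 156, 103)), (213, (14, 150, 138)), (214, (15, 143, 187)), (215, (16, 144, 202)), (216, (17, 151, 196)), (217, (16, 146, 197)), (218, (16, 142, 194)), (219, (16, 146, 194)), (220, (16, 144, 198)), (221, (16, 147, 196)), (222, (16, 139, 202)), (223, (15, 148, 202)), (224, (16, 155, 107)), (225, (16, 148, 43)), (226, (11, 105, 46)), (227, (8, 113, 52)), (228, (12, 205, 71)), (229, (10, 206, 94)), (230, (12, 235, 91)), (231, (10, 217, 88)), (232, (10, 216, 105)), (233, (11, 230, 161)), (234, (10, 220, 168)), (235, (12, 241, 160)), (236, (11, 230, 163)), (237, (12, 228, 162)), (238, (11, 227, 165)), (239, (11, 234, 160))]
```

play_rows --motion "0 0.04 0 0 0 0;0 0 0.4 0 0 0;0 0 0.4 0 0 0;0 0 0.4 0 0 0;0 0 0.34 0 0 0;0 0 0.1 0 0 0;0 0 0 0 0 0;0 0 0 0 0 0" --claw 1

```text
t: 29.95
ee_pos: [0.5463, 0.3005, 0.0228]
ee_rot: [0.0, 0.737, 0.676, 0.0]
contact_force: [0.2, 0.9, -0.4]
width: -0.0001
finger_force: 0.0
```

play_rows --motion "0 0 0.1 0 0 0;0 0 0.1 0 0 0;0 0 0.05 0 0 0;0 0 0 0 0 0"

```text
t: 30.35
ee_pos: [0.5467, 0.3006, 0.017]
ee_rot: [0.0, 0.736, 0.676, 0.0]
contact_force: [-2.2, -1.3, 6.7]
width: 0.0001
finger_force: 3.8
```

play_rows --motion "0 0 0.03 0 0 0;0 0 0 0 0 0"

```text
t: 30.55
ee_pos: [0.5468, 0.3006, 0.017]
ee_rot: [0.0, 0.736, 0.676, 0.0]
contact_force: [-4.2, -0.5, 11.8]
width: -0.0002
finger_force: 5.8
```

All three plates are home. I'll rise, turn to the tray heading and look at the handle.

play_rows --motion "0 0 -0.5 0 0 0;0 0 -1 0 0 0.0835;0 0 -1 0 0 0.0835;0 0 -1 0 0 0.0835;0 0 -1 0 0 0.0835;0 0 -1 0 0 0.0835;0 0 -0.5 0 0 0.0835;0 0 0 0 0 0.0835;0 0 0 0 0 0.0835;0 0 0 0 0 0.0835;0 0 0 0 0 0.0835;0 0 0 0 0 0.0835" --claw 0.5

```text
t: 31.75
ee_pos: [0.5459, 0.3003, 0.1946]
ee_rot: [-0.0, 1.0, 0.019, 0.0]
contact_force: [0.0, 0.7, -0.8]
width: 0.0425
finger_force: 0.0
```

play_rows --motion "0.14 0.81 0 0 0 0.0835;0.14 0.81 0 0 0 0;0.14 0.81 0 0 0 0;0.14 0.81 0 0 0 0;0 0 0 0 0 0;0 0 0 0 0 0"

```text
t: 32.35
ee_pos: [0.5574, 0.2024, 0.1946]
ee_rot: [-0.0, 0.999, -0.045, 0.0]
contact_force: [-0.8, 0.8, 0.6]
width: 0.0427
finger_force: 0.0
```

Run:
```python
from p import *
w=cap('wrist','wrist13');s=cap('side','side1');t=cap('top','top1')
go((.5551,.2024,.1),-5)
p,y,M,_=pose()
for n,lo,hi in(('red',*MASK['red']),('green',*MASK['green']),('amber',(0,215,60),(13,255,255))):
    for b in blobs(w,hsvmask(w,lo,hi),.017,300): print(n,*b)
print('empty',pads(w,lim=60))
print('handle?',[b for b in pads(w,.057,60,(8,45))])
```

```text
pos [0.5572 0.2034 0.1943] yaw -5.01 tilt [0.01 0.02] w 0.0428 F [0.5 0.7 0.4] q1,q6 [0.18 1.84] t 32.5
turn units -0.0 shift units x y z [-0.066  0.039  3.143]
green [520.  322.3] [420.   -5.1] [38.5 26. ] 46.1
green [370.  236.9] [532.8 159.5] [39.9 40.4] 85.2
green [630.8  24.7] [ 754.3 -153.4] [50.2 46.2] 77.4
amber [217.4 250.9] [535. 299.] [39.4 20.6] 85.4
amber [ 31.  151.3] [661.7 506.3] [109.   33.3] 29.1
amber [606.1  74.1] [ 689.2 -113.4] [  9.3 113.4] 10.1
amber [531.6  74.2] [679.   -9.3] [ 9.7 85.6] 12.2
empty [(array([273.1, 235.7]), array([539.9, 247.9]), array([41.4, 41.2]), 84.8)]
handle? [(array([510.6, 322.5]), array([447.9,  31.6]), array([ 9.2, 13.1]), 79.8), (array([273.1, 235.7]), array([552.4, 240.4]), array([35.5, 35.4]), 84.8), (array([321. , 224.4]), array([558.3, 201.7]), array([12.5, 35.3]), 84.6), (array([598.8,  64. ]), array([689., -64.]), array([12.2, 27.3]), 7.5), (array([522.6,  63.4]), array([680.6,  24.8]), array([12.5, 23.4]), 8.0), (array([576.6,  54.1]), array([695.8, -35.6]), array([ 8.3, 18.2]), 6.8)]
```

View pics/wrist13.png

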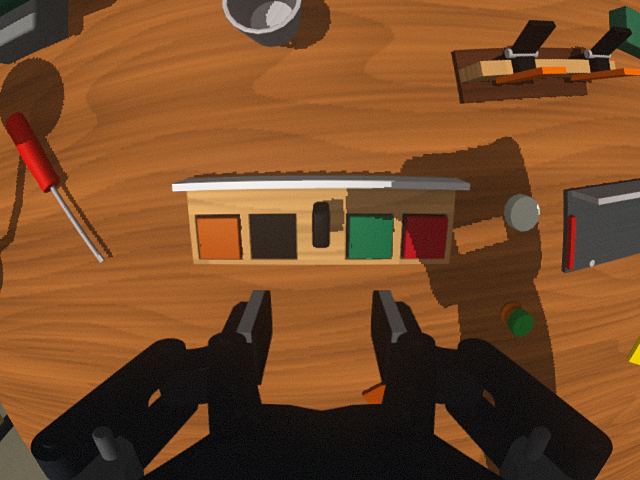

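Amber, green and red sit flush in the tray, with the handle at (321,224) and pocket 2 empty at (273,236). I'm descending onto the handle.

play_rows --motion "-0.08 0.1 0.8 0 0 0;0 0 0.8 0 0 0;0 0 0.8 0 0 0;0 0 0.8 0 0 0;0 0 0.8 0 0 0;0 0 0.6 0 0 0;0 0 0.5 0 0 0;0 0 0.35 0 0 0;0 0 0.16 0 0 0;0 0 0 0 0 0;0 0 0 0 0 0"

```text
t: 33.6
ee_pos: [0.5554, 0.1999, 0.0266]
ee_rot: [-0.0, 0.999, -0.044, 0.001]
contact_force: [0.4, -0.5, 0.1]
width: 0.0427
finger_force: 0.0
```

play_rows --motion "0 0 0 0 0 0;0 0 0 0 0 0;0 0 0 0 0 0;0 0 0 0 0 0;0 0 0 0 0 0;0 0 0 0 0 0;0 0 0 0 0 0" --claw 1

```text
t: 34.3
ee_pos: [0.5557, 0.2004, 0.0272]
ee_rot: [-0.001, 0.999, -0.044, 0.001]
contact_force: [-1.2, 3.3, 5.6]
width: 0.013
finger_force: 60.3
```

Run:
```python
from p import *
go((.5545,.2007,.026),-5)
```

```text
pos [0.5557 0.2004 0.0272] yaw -5.08 tilt [0.13 0.07] w 0.013 F [-1.2  3.3  5.6] q1,q6 [0.17 1.83] t 34.3
turn units -0.001 shift units x y z [-0.04  -0.008  0.039]
```

The handle is held. Before carrying, I'll measure the dock line by line from the saved views, checking that fence to floor edge is 88 mm.

```bash
cat > dock.py <<'E'
from p import *
def edge(c,us,v0,dv,test,z,n=120):
    P=[]
    h=cv2.cvtColor(cv2.GaussianBlur(c['frame'],(3,3),0),cv2.COLOR_BGR2HSV).astype(int)
    for u in us:
        for k in range(n):
            v=v0(u)+dv*k
            if not 0<=int(v)<480: break
            if test(h[int(round(v)),u]): P.append(plane(c,u,v-dv*.5,z)[:2]); break
    P=np.array(P)*1000
    vx,vy,x,y=cv2.fitLine(P.astype(np.float32),cv2.DIST_HUBER,0,.01,.01).ravel()
    if vy<0: vx,vy=-vx,-vy
    r=np.abs((P-[x,y])@[-vy,vx]); return (x,y),np.degrees(np.arctan2(vy,vx))-90,np.median(r),len(P)
def rep(name,e):
    (x,y),a,r,n=e; Y=-205; print(name,'x at y=-205: %.1f'%(x+(Y-y)*-np.tan(np.radians(a))),'yaw %.2f'%a,'res %.2f n %d'%(r,n))
E
python3 - <<'E'
from dock import *
w=load('wrist1')
rep('front',edge(w,range(215,425,5),lambda u:174-(u-215)*.06,-1,lambda p:p[1]<90,.008))
rep('fence',edge(w,range(180,425,5),lambda u:110,-1,lambda p:p[2]>140,.054))
t=load('top1')
rep('top front',edge(t,range(345,432,3),lambda u:275,-1,lambda p:p[1]<90,.008))
rep('top fence',edge(t,range(345,432,3),lambda u:255,-1,lambda p:p[2]>140,.054))
for c in(w,t):
    for b in blobs(c,hsvmask(c,(0,170,100),(4,255,255))|hsvmask(c,(176,170,100),(180,255,255)),.016): print(c['name'],*b)
E
```

```text
front x at y=-205: 480.3 yaw 4.67 res 0.30 n 42
fence x at y=-205: 568.1 yaw 4.90 res 0.18 n 49
top front x at y=-205: 482.8 yaw 4.86 res 0.67 n 29
top fence x at y=-205: 571.1 yaw 4.85 res 0.69 n 29
wrist [314.2 222.5] [ 408.3 -217. ] [39.4 38.9] 3.9
wrist [169.3 133.5] [505.4 -65.1] [59.4  6.4] 4.9
wrist [433.2 110.7] [ 527.4 -337.2] [59.1  6.5] 4.6
top [274.6 247.9] [529.6 111.8] [36.1 36.2] 0.3
top [131.6 198.9] [664.9 514.3] [100.5  23.5] 28.5
```

play_rows --motion "0 0 -0.1 0 0 0;0 0 -0.3 0 0 0;0 0 -0.5 0 0 0;0 0 -0.6 0 0 0;0 0 -0.6 0 0 0;0 0 -0.6 0 0 0;0 0 -0.6 0 0 0;0 0 -0.4 0 0 0;0 0 -0.2 0 0 0;0 0 0 0 0 0"

```text
t: 35.3
ee_pos: [0.555, 0.1997, 0.1437]
ee_rot: [-0.0, 0.999, -0.044, 0.001]
contact_force: [0.0, -0.5, -5.8]
width: 0.013
finger_force: 58.7
```

Run:
```python
from p import *
go((.5263,-.2023,.14),4.8)
s=cap('side','side2');cv2.imwrite('pics/side2c.png',cv2.resize(s['frame'][180:420,140:460],None,fx=2,fy=2))
```

```text
pos [0.555  0.1997 0.1437] yaw -5.06 tilt [0.09 0.01] w 0.013 F [ 0.  -0.5 -5.8] q1,q6 [0.17 1.83] t 35.3
turn units -0.11 shift units x y z [-2.075 13.273  0.124]
```

View pics/side2c.png

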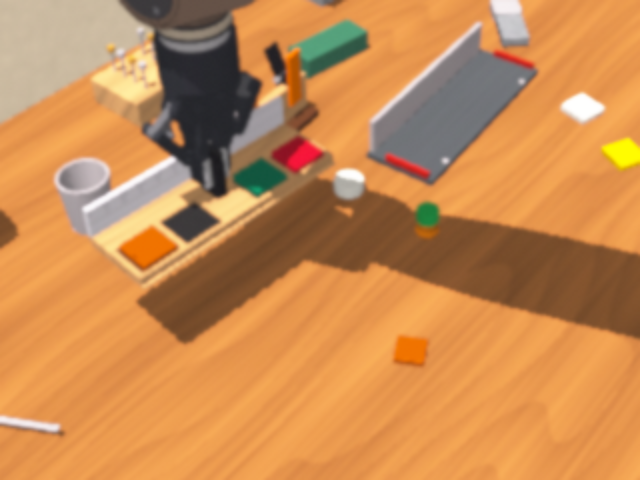

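The tray is lifted level with its three plates, and the wrist reads 5.8 N. I'm carrying it to the dock.

play_rows --motion "-0.2 0.1 0 0 0 -0.03;-0.2 0.3 0 0 0 -0.03;-0.2 0.5 0 0 0 -0.03;-0.2 0.7 0 0 0 -0.02;-0.2 0.7 0 0 0 0;-0.2 0.7 0 0 0 0;-0.2 0.7 0 0 0 0;-0.2 0.7 0 0 0 0;-0.1 0.7 0 0 0 0;-0.1 0.7 0 0 0 0;-0.1 0.7 0 0 0 0;-0.1 0.7 0 0 0 0"

```text
t: 36.55
ee_pos: [0.5085, -0.0189, 0.1414]
ee_rot: [-0.0, 0.999, 0.042, -0.001]
contact_force: [0.1, 0.7, -5.5]
width: 0.0133
finger_force: 58.7
```

play_rows --motion "-0.1 0.7 0 0 0 0;-0.1 0.7 0 0 0 0;0 0.7 0 0 0 0;0 0.7 0 0 0 0;0 0.7 0 0 0 0;0 0.7 0 0 0 0;0 0.7 0 0 0 0;0 0.5 0 0 0 0;0 0.5 0 0 0 0;0 0.3 0 0 0 0;0 0.1 0 0 0 0;0 0 0 0 0 0"

```text
t: 37.75
ee_pos: [0.5195, -0.207, 0.1426]
ee_rot: [-0.0, 0.999, 0.042, -0.0]
contact_force: [-0.6, -0.1, -5.7]
width: 0.013
finger_force: 58.8
```

Run:
```python
from p import *
w=cap('wrist','wrist14');s=cap('side','side3')
go((.5263,-.2023,.035),4.8)
```

```text
pos [ 0.5194 -0.2064  0.1427] yaw 4.87 tilt [-0.03  0.04] w 0.0129 F [-0.  -0.3 -7.2] q1,q6 [-0.56  0.93] t 37.9
turn units 0.001 shift units x y z [ 0.239 -0.117  3.589]
```

View pics/wrist14.png

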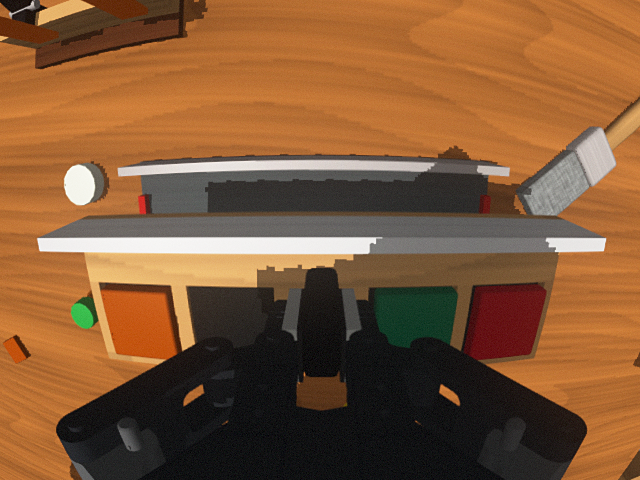

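The lip (v≈250) and fence (v≈165) are parallel in the image, and I'm still clear of the fence. I'm lowering now.

play_rows --motion "0.12 -0.06 0.3 0 0 0;0.12 -0.06 0.5 0 0 0;0 0 0.5 0 0 0;0 0 0.5 0 0 0;0 0 0.5 0 0 0;0 0 0.4 0 0 0;0 0 0.3 0 0 0;0 0 0.25 0 0 0;0 0 0.1 0 0 0;0 0 0 0 0 0;0 0 0 0 0 0"

```text
t: 38.95
ee_pos: [0.5269, -0.2032, 0.043]
ee_rot: [0.0, 0.999, 0.042, 0.001]
contact_force: [-0.8, -0.3, -5.6]
width: 0.0134
finger_force: 58.7
```

Run:
```python
from p import *
go((.5323,-.2018,.035),4.8)
```

```text
pos [ 0.5269 -0.2032  0.043 ] yaw 4.84 tilt [ 0.07 -0.04] w 0.0134 F [-0.8 -0.3 -5.6] q1,q6 [-0.55  0.94] t 39.0
turn units 0.0 shift units x y z [ 0.182 -0.031  0.265]
```

play_rows --motion "0 0 0.1 0 0 0;0 0 0.1 0 0 0;0 0 0.06 0 0 0;0 0 0 0 0 0;0 0 0 0 0 0"

```text
t: 39.45
ee_pos: [0.5266, -0.2029, 0.0352]
ee_rot: [0.0, 0.999, 0.042, -0.0]
contact_force: [-2.6, 1.3, -0.5]
width: 0.0131
finger_force: 59.9
```

play_rows --motion "0.06 0 0.02 0 0 0;0.06 0 0 0 0 0;0.04 0 0 0 0 0;0 0 0 0 0 0"

```text
t: 39.85
ee_pos: [0.5313, -0.2031, 0.0352]
ee_rot: [0.0, 0.999, 0.043, -0.0]
contact_force: [-5.2, 0.9, 4.5]
width: 0.0128
finger_force: 60.3
```

play_rows --motion "0.05 0 0 0 0 0;0 0 0 0 0 0"

```text
t: 40.05
ee_pos: [0.5318, -0.2029, 0.0353]
ee_rot: [0.0, 0.999, 0.042, -0.002]
contact_force: [-9.8, -0.1, 7.7]
width: 0.013
finger_force: 60.8
```

play_rows --motion "0.05 0 0 0 0 0;0 0 0 0 0 0"

```text
t: 40.25
ee_pos: [0.5319, -0.2029, 0.0353]
ee_rot: [-0.0, 0.999, 0.042, -0.004]
contact_force: [-15.5, -0.3, 10.1]
width: 0.0131
finger_force: 61.4
```

play_rows --motion "0.05 0 0 0 0 0;0 0 0 0 0 0"

```text
t: 40.45
ee_pos: [0.5318, -0.2028, 0.0353]
ee_rot: [-0.001, 0.999, 0.043, -0.006]
contact_force: [-20.3, -1.0, 14.2]
width: 0.0131
finger_force: 62.0
```

Contact is firm at x 0.5318 (predicted 0.5323). I'll ease off, release and rise.

play_rows --motion "-0.1 0 -0.02 0 0 0;0 0 0 0 0 0"

```text
t: 40.65
ee_pos: [0.5318, -0.2029, 0.0353]
ee_rot: [0.0, 0.999, 0.042, -0.001]
contact_force: [-7.1, -0.2, 3.3]
width: 0.0133
finger_force: 60.3
```

play_rows --motion "0 0 0 0 0 0;0 0 0 0 0 0;0 0 0 0 0 0" --claw 0.5

```text
t: 40.95
ee_pos: [0.5339, -0.2028, 0.0353]
ee_rot: [0.001, 0.999, 0.042, 0.001]
contact_force: [-0.2, 0.4, 0.1]
width: 0.0428
finger_force: 0.0
```

play_rows --motion "0 0 -0.5 0 0 0;0 0 -0.8 0 0 0;0 0 -1 0 0 0;0 0 -1 0 0 0;0 0 -1 0 0 0;0 0 -1 0 0 0;0 0 -0.7 0 0 0;0 0 0 0 0 0;0 0 0 0 0 0"

```text
t: 41.85
ee_pos: [0.5329, -0.2023, 0.2151]
ee_rot: [0.0, 0.999, 0.042, 0.001]
contact_force: [-0.1, 0.3, -0.6]
width: 0.0428
finger_force: 0.0
```

Run:
```python
from p import *
w=cap('wrist','wrist15');s=cap('side','side4')
go((.66,-.0,.25),0)
im=np.zeros((480,800,3),np.uint8)
im[:,:400]=cv2.resize(w['frame'],(400,300))[0:300].copy() if False else cv2.resize(w['frame'][60:300,120:520],(400,240)).repeat(2,0)[:480] if False else 0
a=cv2.resize(w['frame'][60:280,100:560],(800,383)); cv2.imwrite('pics/w15c.png',a)
```

```text
pos [ 0.5319 -0.2018  0.2129] yaw 4.84 tilt [-0.13  0.08] w 0.0428 F [-1.4  0.4  0.3] q1,q6 [-0.54  0.95] t 42.0
turn units 0.054 shift units x y z [ 4.269 -6.727 -1.238]
```

View pics/w15c.png

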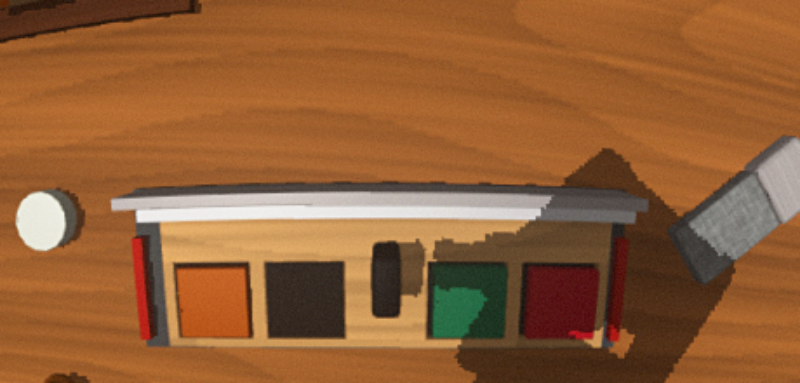

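The tray sits flat, lip to fence, clear of both stops. Next I'll turn and view the rack and clamps.

play_rows --motion "0 0 0 0 0 -0.0835;0 0 0 0 0 -0.0835;0 0 0 0 0 -0.0835;0 0 0 0 0 -0.0835;0 0 0 0 0 -0.0835;0 0 0 0 0 -0.0835;0 0 0 0 0 -0.0835;0 0 0 0 0 -0.0835;0 0 0 0 0 -0.0835;0 0 0 0 0 -0.0835;0 0 0 0 0 -0.0835;0 0 0 0 0 -0.0835" --claw 0

```text
t: 43.15
ee_pos: [0.5318, -0.2018, 0.2122]
ee_rot: [-0.002, 0.673, 0.739, -0.0]
contact_force: [-0.2, 0.5, 1.0]
width: 0.0855
finger_force: 0.0
```

play_rows --motion "0.7 0.6 0 0 0 0;0.7 0.6 0 0 0 0;0.7 0.6 0 0 0 0;0.7 0.6 0 0 0 0;0.7 0.6 0 0 0 0;0.7 0.6 0 0 0 0;0.7 0.6 0 0 0 0;0.7 0.6 0 0 0 0;0 0 0 0 0 0;0 0 0 0 0 0"

```text
t: 44.15
ee_pos: [0.6606, -0.022, 0.2123]
ee_rot: [-0.001, 0.675, 0.738, -0.001]
contact_force: [-0.2, 0.7, -0.6]
width: 0.0854
finger_force: 0.0
```

Run:
```python
from p import *
w=cap('wrist','wrist16');t=cap('top','top2')
go((.66,-.02,.22),95)
```

```text
pos [ 0.6606 -0.023   0.2132] yaw 94.99 tilt [-0.13  0.  ] w 0.0852 F [-0.8  0.4  0. ] q1,q6 [-0.19 -0.27] t 44.2
turn units -0.0 shift units x y z [ 0.1   -0.011 -0.226]
```

View pics/wrist16.png

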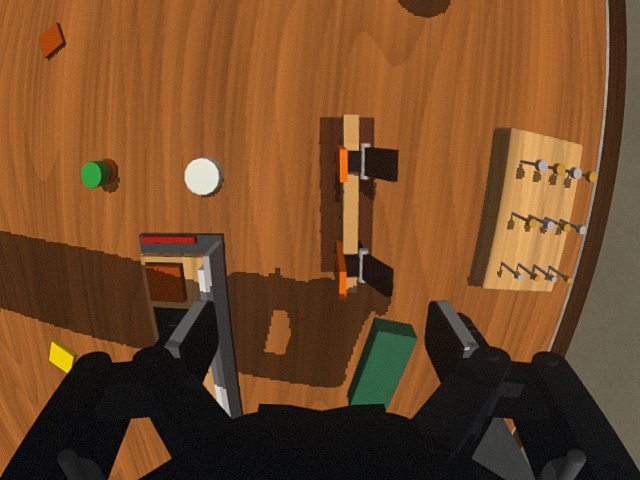

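```bash
cat > rack.py <<'E'
from dock import *
def strip(w,rows,u0,u1,z=.06,lo=(12,80,140),hi=(22,200,255)):
    m=hsvmask(w,lo,hi); L=[];R=[]
    for v in rows:
        k=np.flatnonzero(m[v,u0:u1])
        if len(k)>8: L.append(plane(w,u0+k[0]-.5,v,z)[:2]*1000); R.append(plane(w,u0+k[-1]+.5,v,z)[:2]*1000)
    out=[]
    for P in(L,R):
        vx,vy,x,y=cv2.fitLine(np.array(P,np.float32),cv2.DIST_HUBER,0,.01,.01).ravel(); s=np.sign(vy); a=np.degrees(np.arctan2(vy*s,vx*s))-90
        out.append((round(float(x-(y-0)*vx/vy),1),round(float(a),2)))
    return out,len(L)
E
python3 - <<'E'
from rack import *
w=load('wrist16');t=load('top2')
h=cv2.cvtColor(w['frame'],cv2.COLOR_BGR2HSV);print(h[130,325:375:4].tolist())
print('strip x@y0, yaw',strip(w,list(range(118,142))+list(range(188,240)),330,372))
m=hsvmask(w,(3,200,150),(11,255,255))
for b in blobs(w,m[:, :],.108,60):
    if 300<b[0][0]<400: print('orange',*b)
for c in(w,t):
    m=hsvmask(c,(12,80,150),(22,170,255)); 
    for k in cv2.findContours(m,cv2.RETR_EXTERNAL,cv2.CHAIN_APPROX_NONE)[0]:
        if cv2.contourArea(k)>60: print(c['name'],cv2.boundingRect(k))
h=cv2.cvtColor(t['frame'],cv2.COLOR_BGR2HSV)
m=hsvmask(t,(3,200,120),(11,255,255));print([ (b[0]) for b in blobs(t,m,.1,12)])
E
```

```text
[[11, 173, 90], [10, 173, 81], [13, 182, 80], [8, 174, 85], [16, 169, 68], [17, 150, 212], [16, 151, 205], [16, 142, 212], [16, 145, 208], [10, 183, 96], [11, 195, 90], [11, 176, 94], [11, 179, 84]]
strip x@y0, yaw ([(674.5, 5.11), (686.8, 5.59)], 76)
wrist (203, 366, 14, 35)
wrist (347, 277, 11, 12)
wrist (140, 256, 63, 27)
wrist (343, 174, 16, 80)
wrist (483, 128, 100, 165)
wrist (344, 114, 16, 37)
top (318, 238, 36, 122)
top (364, 210, 20, 10)
top (336, 202, 14, 33)
top (15, 94, 597, 386)
[]
```

Run:
```python
from rack import *
w=load('wrist16')
h=cv2.cvtColor(w['frame'],cv2.COLOR_BGR2HSV);print(h[165,334:352].tolist(), h[265,334:352].tolist())
m=hsvmask(w,(5,225,125),(15,255,255)); m[:, :325]=0; m[:,365:]=0
for k in cv2.findContours(m,cv2.RETR_EXTERNAL,cv2.CHAIN_APPROX_NONE)[0]:
    if cv2.contourArea(k)>60:
        x,y,ww,hh=cv2.boundingRect(k); print((x,y,ww,hh),[tuple(map(int,p)) for p in cv2.boxPoints(cv2.minAreaRect(k))])
        print('  top-left edge z108',[np.round(plane(w,x,v,.108)[:2]*1000,1).tolist() for v in(y,y+hh)])
# silver pivot pin centres z = 32+34=66
m=cv2.inRange(h,np.array((0,0,130)),np.array((180,60,255))); m[:,:355]=0;m[:,375:]=0;m[320:]=0
for b in blobs(w,m,.066,10): print('pin',*b)
m=(h[:,:,2]<60).astype(np.uint8)*255; m[:,:358]=0;m[:,410:]=0;m[305:]=0
for z in(.095,.108):
    for b in blobs(w,m,z,300): print('black',z,*b)
```

```text
[[10, 168, 82], [10, 176, 77], [8, 206, 73], [11, 207, 85], [12, 229, 79], [11, 234, 120], [13, 234, 249], [13, 231, 241], [13, 250, 233], [13, 232, 236], [13, 229, 238], [13, 236, 237], [13, 240, 246], [10, 220, 195], [8, 140, 51], [170, 40, 38], [6, 91, 42], [15, 100, 46]] [[11, 184, 72], [12, 187, 45], [13, 239, 64], [8, 210, 85], [13, 249, 92], [12, 241, 129], [10, 226, 141], [13, 255, 129], [11, 234, 131], [11, 240, 134], [12, 255, 134], [11, 232, 109], [178, 89, 46], [16, 85, 33], [13, 81, 38], [9, 170, 30], [11, 94, 38], [4, 105, 39]]
(337, 242, 10, 55) [(336, 242), (344, 241), (347, 295), (339, 296)]
  top-left edge z108 [[670.3, -23.9], [674.6, -65.8]]
(338, 146, 10, 36) [(337, 145), (346, 145), (348, 180), (340, 181)]
  top-left edge z108 [[664.5, 41.8], [666.8, 17.8]]
pin [361.4 264.4] [696.9 -56. ] [ 5.8 27.7] 5.0
pin [363.6 159.8] [688.4  30.8] [ 6.2 28.3] 6.0
black 0.095 [377.5 275.1] [704.8 -51. ] [20.7 38.4] 58.5
black 0.095 [378.7 167.3] [695.7  24.8] [36.9 25.7] 89.6
black 0.108 [377.5 275.1] [702.2 -46. ] [19.7 36.5] 58.5
black 0.108 [378.7 167.3] [693.6  26. ] [35.  24.4] 89.6
```

The wrist picture shows the strip at columns 343–359 and the clamps at (342,165) and (341,270), orange side on the left, with black levers to the right. The strip measures 12.3 mm wide and the orange outer edge is at -12, both as given. I'm going down on the first clamp with the gripper 9 mm towards the black lever.

play_rows --motion "0.57 0.36 0 0 0 -0.004;0.57 0.36 0 0 0 0;0.56 0.37 0 0 0 0;0 0 0.7 0 0 0;0 0 0.8 0 0 0;0 0 0.8 0 0 0;0 0 0.8 0 0 0;0 0 0.6 0 0 0;0 0 0.5 0 0 0;0 0 0.4 0 0 0;0 0 0.14 0 0 0;0 0 0 0 0 0" --claw 0

```text
t: 45.45
ee_pos: [0.6893, 0.0315, 0.072]
ee_rot: [-0.0, 0.673, 0.74, -0.0]
contact_force: [0.4, -0.7, 0.1]
width: 0.0851
finger_force: 0.0
```

play_rows --motion "0 0 0 0 0 0;0 0 0 0 0 0;0 0 0 0 0 0;0 0 0 0 0 0" --claw 0.45

```text
t: 45.85
ee_pos: [0.6897, 0.0313, 0.073]
ee_rot: [0.0, 0.673, 0.739, 0.0]
contact_force: [0.1, 0.8, -0.1]
width: 0.047
finger_force: 0.0
```

Run:
```python
from p import *
w=cap('wrist','wrist17');go((.6884,.0308,.071),95.35)
cv2.imwrite('pics/w17c.png',w['frame'][150:450,140:500])
```

```text
pos [0.6895 0.0314 0.0728] yaw 95.38 tilt [ 0.04 -0.  ] w 0.047 F [0.7 0.  0.8] q1,q6 [-0.1 -0.2] t 45.9
turn units 0.0 shift units x y z [-0.015 -0.04   0.06 ]
```

View pics/w17c.png

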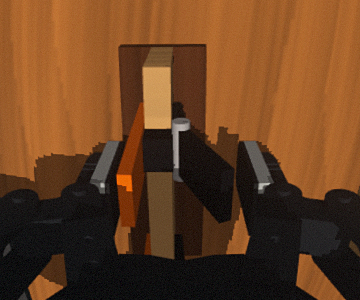

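The picture shows both handles between the pads, orange at left and black at right. I've now viewed 17 pictures, over the limit of 14, so I'll rely on numbers only from here. I'm squeezing in steps while following the orange lever.

play_rows --motion "0 -0.08 0 0 0 0;0 -0.06 0 0 0 0" --claw 0.55

```text
t: 46.1
ee_pos: [0.6864, 0.031, 0.0733]
ee_rot: [0.002, 0.673, 0.739, 0.001]
contact_force: [2.9, 0.3, 1.7]
width: 0.0385
finger_force: 6.1
```

play_rows --motion "0 -0.07 0 0 0 0;0 -0.06 0 0 0 0" --claw 0.65

```text
t: 46.3
ee_pos: [0.6828, 0.0306, 0.0742]
ee_rot: [0.002, 0.673, 0.739, 0.002]
contact_force: [2.4, 0.9, 4.0]
width: 0.0301
finger_force: 10.3
```

play_rows --motion "0 -0.05 0 0 0 0;0 -0.04 0 0 0 0;0 0 0 0 0 0;0 0 0 0 0 0;0 0 0 0 0 0;0 0 0 0 0 0" --claw 1

```text
t: 46.9
ee_pos: [0.6799, 0.0303, 0.0748]
ee_rot: [0.001, 0.673, 0.74, 0.001]
contact_force: [-0.7, -0.4, 7.0]
width: 0.0226
finger_force: 61.7
```

play_rows --motion "0 -0.06 0 0 0 0;0 -0.06 0 0 0 0;0 0 -0.1 0 0 0;0 0 -0.3 0 0 0;0 0 -0.4 0 0 0;0 0 -0.6 0 0 0;0 0 -0.8 0 0 0;0 0 -0.8 0 0 0;0 0 -0.4 0 0 0;0 0 0 0 0 0;0 0 0 0 0 0"

```text
t: 48.0
ee_pos: [0.6745, 0.0301, 0.174]
ee_rot: [-0.0, 0.673, 0.74, -0.0]
contact_force: [0.8, -0.1, -1.2]
width: 0.0227
finger_force: 60.7
```

Run:
```python
from rack import *
go((.56,-.1,.16),94.8)
# clamp-on-rack check in a top view and dock/lip lines from wrist15
t=cap('top','top3'); s=cap('side','side5')
w=load('wrist15')
h=cv2.cvtColor(w['frame'],cv2.COLOR_BGR2HSV)
for u in(240,400): print(u,[(v,int(h[v,u,2]),int(h[v,u,1])) for v in range(160,196,1)])
```

```text
pos [0.6745 0.0301 0.174 ] yaw 95.38 tilt [-0.05  0.  ] w 0.0227 F [ 0.8 -0.1 -1.2] q1,q6 [-0.11 -0.2 ] t 48.0
turn units 0.006 shift units x y z [-4.002 -4.166  0.466]
240 [(160, 154, 176), (161, 162, 172), (162, 152, 193), (163, 159, 178), (164, 160, 180), (165, 104, 157), (166, 69, 63), (167, 78, 46), (168, 78, 52), (169, 81, 47), (170, 78, 46), (171, 175, 22), (172, 217, 19), (173, 217, 15), (174, 213, 17), (175, 210, 22), (176, 213, 23), (177, 202, 18), (178, 203, 13), (179, 242, 3), (180, 240, 2), (181, 240, 3), (182, 241, 4), (183, 240, 4), (184, 240, 1), (185, 236, 12), (186, 208, 109), (187, 201, 148), (188, 214, 139), (189, 223, 140), (190, 223, 138), (191, 220, 138), (192, 225, 141), (193, 220, 144), (194, 215, 140), (195, 210, 138)]
400 [(160, 150, 178), (161, 152, 181), (162, 154, 185), (163, 163, 178), (164, 174, 177), (165, 172, 184), (166, 95, 153), (167, 63, 32), (168, 70, 25), (169, 72, 43), (170, 75, 51), (171, 123, 19), (172, 168, 23), (173, 175, 16), (174, 180, 16), (175, 174, 13), (176, 179, 17), (177, 177, 20), (178, 176, 16), (179, 186, 7), (180, 217, 6), (181, 215, 6), (182, 214, 8), (183, 215, 9), (184, 214, 1), (185, 217, 6), (186, 199, 83), (187, 194, 142), (188, 200, 148), (189, 202, 148), (190, 145, 144), (191, 98, 141), (192, 97, 147), (193, 100, 143), (194, 102, 148), (195, 102, 130)]
```

Run:
```python
from rack import *
w=load('wrist15'); h=cv2.cvtColor(w['frame'],cv2.COLOR_BGR2HSV).astype(int)
B,S,F=[],[],[]
for u in range(190,470,4):
    V=h[:,u,2];Sa=h[:,u,1]
    # top surface: low-saturation bright run
    run=[v for v in range(155,200) if Sa[v]<40 and V[v]>110]
    if len(run)<8: continue
    B.append(plane(w,u,run[0]-.5,.054)[:2]*1000);F.append(plane(w,u,run[-1]+.5,.054)[:2]*1000)
for n,P in(('fence back',B),('lip front',F)):
    vx,vy,x,y=cv2.fitLine(np.array(P,np.float32),cv2.DIST_HUBER,0,.01,.01).ravel(); print(n,'x@y-200 %.1f'%(x+(-200-y)*vx/vy),'yaw %.2f'%(np.degrees(np.arctan(vy/vx))%180-90),len(P))
for b in blobs(w,hsvmask(w,(0,170,60),(4,255,255))|hsvmask(w,(176,170,60),(180,255,255)),.016): print(*b)
t=load('top3');
```

```text
fence back x@y-200 574.1 yaw 4.67 56
lip front x@y-200 561.7 yaw 4.83 56
[422.4 233.4] [ 517.7 -304.2] [41.5 41.5] 3.9
[454.8 225.7] [ 528.6 -336.2] [60.6  8.2] 4.1
[181.  224.8] [506.2 -66.1] [59.7  8.2] 4.7
```

Lip plus fence together measure 12.4 mm thick, so they are touching. The clamp line is x 567.9 at y -200, yaw 4.75°. I'm carrying the clamp to the +y end.

play_rows --motion "-0.5 -0.6 0 0 0 0.007;-0.6 -0.6 0 0 0 0;-0.6 -0.6 0 0 0 0;-0.6 -0.65 0 0 0 0;-0.6 -0.65 0 0 0 0;-0.6 -0.65 0 0 0 0;-0.59 -0.54 0 0 0 0;0 0 0.6 0 0 0;0 0 0.6 0 0 0;0 0 0.6 0 0 0;0 0 0.4 0 0 0;0 0 0 0 0 0"

```text
t: 49.3
ee_pos: [0.555, -0.1023, 0.1051]
ee_rot: [-0.003, 0.677, 0.736, -0.001]
contact_force: [-0.0, 0.6, -2.0]
width: 0.0226
finger_force: 60.7
```

play_rows --motion "0 0 0 0 0 0;0 0 0 0 0 0"

```text
t: 49.5
ee_pos: [0.5578, -0.1032, 0.1093]
ee_rot: [0.001, 0.677, 0.736, 0.0]
contact_force: [-0.5, -1.1, -0.5]
width: 0.0229
finger_force: 60.7
```

Run:
```python
from rack import *
go((.5563,-.1027,.071),94.75)
w=cap('wrist','wrist18')
h=cv2.cvtColor(w['frame'],cv2.COLOR_BGR2HSV).astype(int)
m=hsvmask(w,(5,215,100),(16,255,255)); m[:,:200]=0;m[:,450:]=0;m[:200]=0
p,y,M,_=pose()
for k in cv2.findContours(m,cv2.RETR_EXTERNAL,cv2.CHAIN_APPROX_NONE)[0]:
    if cv2.contourArea(k)>60: print('orange',cv2.boundingRect(k))
# lip+fence bright band ahead (rows up image), z=.054
for v in range(60,200,20):
    run=[u for u in range(200,480) if h[v,u,1]<40 and h[v,u,2]>100]
    if run: a,b=plane(w,run[0]-.5,v,.054)*1000,plane(w,run[-1]+.5,v,.054)*1000; print(v,run[0],run[-1],len(run),np.round(a[:2],1),np.round(b[:2],1),'mid tool y', np.round(((a+b)/2-p*1000)@M[:,1],1))
```

```text
pos [ 0.5578 -0.1032  0.1093] yaw 94.76 tilt [ 0.09 -0.03] w 0.0229 F [-0.5 -1.1 -0.5] q1,q6 [-0.36 -0.44] t 49.5
turn units 0.0 shift units x y z [ 0.022 -0.049  1.276]
orange (287, 252, 20, 123)
orange (209, 219, 62, 59)
60 294 330 37 [533.    6.4] [552.3   7.8] mid tool y -6.1
80 285 339 55 [529.2  -4.8] [557.8  -2.6] mid tool y -6.1
100 293 331 39 [534.3 -15.3] [554.6 -13.7] mid tool y -6.1
```

Run:
```python
from rack import *
w=load('wrist18'); h=cv2.cvtColor(w['frame'],cv2.COLOR_BGR2HSV).astype(int)
p,y,M,_=pose()
for yy in(-68,-78,-85): print('expect',yy,[np.round(proj(w,np.array([567.9-(yy+200)*.0831+o,yy,54])/1000),0).tolist() for o in(-6,6)])
for v in range(196,256,6):
    run=[u for u in range(280,400) if h[v,u,1]<45 and h[v,u,2]>100]
    if run: 
        a,b=plane(w,run[0]-.5,v,.054)*1000,plane(w,run[-1]+.5,v,.054)*1000; print(v,run[0],run[-1],len(run),'y',np.round(a[1]),'tool y edges',np.round([(a-p*1000)@M[:,1],(b-p*1000)@M[:,1]],1))
```

```text
expect -68 [[316.0, 200.0], [338.0, 202.0]]
expect -78 [[316.0, 218.0], [338.0, 220.0]]
expect -85 [[316.0, 231.0], [338.0, 232.0]]
196 327 337 11 y -65.0 tool y edges [1.5 7.5]
202 327 337 11 y -68.0 tool y edges [1.5 7.5]
208 317 337 20 y -72.0 tool y edges [-3.9  7.5]
214 317 337 19 y -76.0 tool y edges [-3.9  7.6]
220 316 337 22 y -79.0 tool y edges [-4.4  7.6]
226 316 337 22 y -82.0 tool y edges [-4.4  7.6]
232 316 337 22 y -86.0 tool y edges [-4.5  7.7]
238 316 337 22 y -89.0 tool y edges [-4.5  7.7]
244 316 336 21 y -93.0 tool y edges [-4.5  7.2]
250 316 336 21 y -96.0 tool y edges [-4.5  7.3]
```

The stock lies at clamp x -3 to +9, inside the jaw gape of -7 to +18. I'm lowering.

play_rows --motion "0 -0.05 0.2 0 0 0;0 0 0.3 0 0 0;0 0 0.3 0 0 0;0 0 0.3 0 0 0;0 0 0.1 0 0 0;0 0 0 0 0 0;0 0 0 0 0 0"

```text
t: 50.25
ee_pos: [0.5567, -0.1033, 0.0726]
ee_rot: [0.001, 0.677, 0.736, 0.001]
contact_force: [5.6, -0.5, -1.7]
width: 0.0226
finger_force: 60.6
```

play_rows --motion "0 0 0.06 0 0 0;0 0 0.06 0 0 0;0 0 0 0 0 0"

```text
t: 50.55
ee_pos: [0.5574, -0.1036, 0.0701]
ee_rot: [0.002, 0.677, 0.736, 0.001]
contact_force: [5.5, 1.3, 2.8]
width: 0.0227
finger_force: 61.2
```

play_rows --motion "0 0.06 0 0 0 0;0 0.06 0 0 0 0;0 0 0 0 0 0"

```text
t: 50.85
ee_pos: [0.5582, -0.1031, 0.0689]
ee_rot: [-0.001, 0.677, 0.736, -0.001]
contact_force: [-0.3, -0.7, 6.1]
width: 0.0225
finger_force: 61.7
```

play_rows --motion "0 0.03 0.05 0 0 0;0 0 0 0 0 0;0 0 0 0 0 0"

```text
t: 51.15
ee_pos: [0.5583, -0.1031, 0.0688]
ee_rot: [-0.002, 0.677, 0.736, -0.002]
contact_force: [-4.9, 0.2, 14.4]
width: 0.0226
finger_force: 63.4
```

The roof is seated at z 0.0688, as predicted, with a 14 N push. I'm releasing and rising.

play_rows --motion "0 0 0 0 0 0;0 0 0 0 0 0;0 0 0 0 0 0;0 0 0 0 0 0;0 0 0 0 0 0" --claw 0

```text
t: 51.65
ee_pos: [0.559, -0.1025, 0.0663]
ee_rot: [-0.001, 0.677, 0.736, -0.001]
contact_force: [-0.2, -0.7, 0.1]
width: 0.0856
finger_force: 0.0
```

play_rows --motion "0 0 -0.4 0 0 0;0 0 -0.7 0 0 0;0 0 -1 0 0 0;0 0 -1 0 0 0;0 0 -1 0 0 0;0 0 -0.7 0 0 0;0 0 0 0 0 0;0 0 0 0 0 0"

```text
t: 52.45
ee_pos: [0.56, -0.1028, 0.2115]
ee_rot: [0.0, 0.677, 0.736, 0.0]
contact_force: [0.6, -1.0, -0.8]
width: 0.0853
finger_force: 0.0
```

```bash
cat > cl.py <<'E'
from rack import *
def clamps():
    """orange top-left-bottom boxes in wrist view with tool yaw ~95, and black levers/pins, near any clamp"""
    w=cap('wrist'); h=cv2.cvtColor(w['frame'],cv2.COLOR_BGR2HSV).astype(int)
    m=hsvmask(w,(5,215,110),(16,255,255))
    for k in cv2.findContours(m,cv2.RETR_EXTERNAL,cv2.CHAIN_APPROX_NONE)[0]:
        if cv2.contourArea(k)>150:
            x,y,a,b=cv2.boundingRect(k); print('orange box',(x,y,a,b),'left-bottom z.108 %s z.102 %s'%(np.round(plane(w,x,y+b,.108)[:2]*1000,1),np.round(plane(w,x,y+b,.102)[:2]*1000,1)))
    m=hsvmask(w,(0,0,120),(180,60,255))
    for b in blobs(w,m,.06,15):
        if b[2].max()<35: print('pin',*b)
    return w
E
python3 - <<'E'
from cl import *
clamps(); go((.691,-.054,.15),95.35)
E
```

```text
orange box (301, 202, 13, 49) left-bottom z.108 [ 545.6 -113.2] z.102 [ 545.4 -115.2]
orange box (239, 194, 44, 43) left-bottom z.108 [ 501.4 -106.6] z.102 [ 500.1 -108.5]
orange box (487, 174, 9, 31) left-bottom z.108 [675.9 -67.9] z.102 [678.9 -68.8]
pin [482.3 459.1] [ 790.9 -394.8] [14.3 33.2] 80.4
pin [320.6 407.9] [ 575.6 -299.8] [11.4  5.8] 4.7
pin [491.5 168.3] [699.4 -43.7] [5.9 5.2] 9.1
pin [637.2 154.4] [879.2   1.1] [7.  7.4] 12.4
pin [629.8  99.6] [858.4  55. ] [10.1  9.3] 14.9
pin [312.2  96.2] [543.7  -2.9] [30.4 30.1] 72.1
pos [ 0.5593 -0.1026  0.2101] yaw 94.75 tilt [-0.1   0.04] w 0.0855 F [-0.6  0.  -0.1] q1,q6 [-0.36 -0.44] t 52.5
turn units -0.007 shift units x y z [1.202 4.521 2.005]
```

Run:
```python
from cl import *
for nm in('side0','side6'):
    s=cap('side','side6') if nm=='side6' else load(nm)
    m=hsvmask(s,(3,200,110),(16,255,255)); h=cv2.cvtColor(s['frame'],cv2.COLOR_BGR2HSV)
    m=((s['frame'][:,:,2]>200)&(s['frame'][:,:,0]<60)&(s['frame'][:,:,1]<150)&(s['frame'][:,:,1]>70)).astype(np.uint8)*255
    for k in cv2.findContours(m,cv2.RETR_EXTERNAL,cv2.CHAIN_APPROX_NONE)[0]:
        if cv2.contourArea(k)>40:
            vx,vy,x,y=cv2.fitLine(k,cv2.DIST_HUBER,0,.01,.01).ravel()
            print(nm,cv2.boundingRect(k),cv2.contourArea(k),'slant dx/dy %.3f'%(vx/vy))
s=load('side6')
for x,y,z0 in((.548,-.104,.026),(.674,-.054,.032)): # vertical bar predicted slant and pixels
    a=proj(s,(x,y,z0+.076));b=proj(s,(x,y,z0+.03)); print(np.round(a),np.round(b),'pred slant %.3f'%((a[0]-b[0])/(a[1]-b[1])))
```

```text
side0 (336, 347, 19, 15) 176.5 slant dx/dy -1.826
side0 (286, 341, 26, 20) 290.0 slant dx/dy 3.997
side6 (336, 348, 18, 16) 184.0 slant dx/dy 1.056
side6 (345, 244, 21, 13) 140.5 slant dx/dy -6.992
[340. 218.] [340. 234.] pred slant -0.027
[287. 207.] [287. 222.] pred slant 0.050
```

Run:
```python
from cl import *
s=load('side6'); h=cv2.cvtColor(s['frame'],cv2.COLOR_BGR2HSV)
m=cv2.inRange(h,np.array((8,215,200)),np.array((18,255,255)));
for k in cv2.findContours(m,cv2.RETR_EXTERNAL,cv2.CHAIN_APPROX_NONE)[0]:
    x,y,a,b=cv2.boundingRect(k)
    if cv2.contourArea(k)>25 and 250<x<400 and 170<y<260:
        rows=[(v,int(np.flatnonzero(m[v,x:x+a]).min()+x),int(np.flatnonzero(m[v,x:x+a]).max()+x)) for v in range(y,y+b)]; print((x,y,a,b),rows[::3])
print(h[205:246:4,330:352:3,0].tolist())
```

```text
(346, 245, 19, 12) [(245, 352, 355), (248, 349, 363), (251, 346, 363), (254, 349, 360)]
[[14, 14, 14, 14, 14, 14, 14, 14], [14, 14, 14, 14, 14, 14, 14, 14], [12, 14, 14, 14, 14, 14, 14, 14], [135, 13, 14, 14, 16, 14, 14, 8], [135, 9, 12, 15, 13, 6, 158, 150], [130, 135, 9, 14, 8, 150, 150, 150], [2, 163, 10, 14, 7, 150, 150, 160], [4, 163, 12, 14, 6, 155, 9, 18], [170, 160, 9, 14, 7, 13, 19, 21], [158, 154, 10, 13, 14, 15, 21, 22], [154, 160, 10, 15, 21, 21, 21, 14]]
```

Run:
```python
from cl import *
s=load('side6'); h=cv2.cvtColor(s['frame'],cv2.COLOR_BGR2HSV)
print('clamp on dock rows: B channel / V')
for v in range(202,246,3): print(v,s['frame'][v,326:352,0].tolist())
print('rack clamp')
for v in range(196,232,4): print(v,s['frame'][v,274:300,0].tolist())
```

```text
clamp on dock rows: B channel / V
202 [79, 81, 81, 80, 80, 79, 79, 78, 79, 78, 78, 78, 78, 78, 77, 78, 78, 79, 79, 78, 78, 76, 76, 76, 76, 76]
205 [82, 80, 79, 78, 78, 77, 76, 75, 74, 75, 76, 77, 78, 77, 76, 76, 75, 75, 75, 76, 75, 76, 75, 76, 77, 77]
208 [78, 78, 77, 76, 75, 74, 73, 72, 73, 73, 73, 73, 73, 73, 76, 76, 77, 77, 77, 78, 77, 78, 78, 77, 77, 78]
211 [76, 76, 76, 74, 73, 72, 72, 73, 74, 75, 76, 78, 78, 79, 77, 77, 77, 77, 77, 77, 77, 76, 75, 74, 72, 72]
214 [71, 65, 55, 46, 40, 47, 63, 74, 78, 79, 78, 77, 77, 77, 77, 77, 76, 76, 75, 76, 75, 75, 75, 77, 78, 84]
217 [44, 37, 36, 36, 35, 38, 48, 64, 75, 78, 76, 76, 75, 72, 60, 38, 19, 41, 62, 71, 74, 77, 83, 96, 113, 128]
220 [56, 41, 36, 36, 35, 35, 36, 43, 53, 56, 51, 37, 4, 0, 0, 0, 1, 29, 59, 91, 112, 123, 135, 147, 156, 159]
223 [68, 53, 39, 36, 36, 35, 36, 37, 39, 41, 36, 14, 0, 0, 0, 12, 78, 163, 225, 244, 250, 251, 241, 209, 177, 160]
226 [72, 67, 53, 40, 36, 37, 38, 50, 76, 101, 95, 52, 0, 0, 0, 38, 125, 224, 250, 248, 229, 190, 166, 158, 156, 155]
229 [78, 77, 76, 77, 84, 104, 115, 103, 84, 60, 36, 0, 0, 0, 3, 54, 
[... 984 characters left out ...]
 108, 120, 122, 122, 122, 122, 122, 122, 122, 123]
208 [39, 35, 36, 35, 35, 37, 45, 60, 60, 37, 0, 0, 0, 0, 12, 49, 86, 111, 122, 124, 124, 121, 117, 109, 98, 89]
212 [65, 49, 38, 36, 36, 35, 35, 35, 32, 16, 0, 0, 0, 0, 0, 29, 62, 79, 84, 83, 79, 72, 70, 69, 70, 71]
216 [73, 69, 58, 45, 40, 46, 58, 65, 62, 44, 6, 0, 0, 0, 0, 39, 85, 109, 102, 89, 80, 73, 71, 70, 70, 72]
220 [79, 92, 125, 156, 164, 140, 94, 54, 36, 19, 0, 0, 0, 0, 0, 19, 49, 68, 74, 75, 75, 75, 75, 76, 78, 79]
224 [80, 87, 99, 117, 131, 142, 143, 140, 127, 95, 45, 0, 0, 0, 0, 14, 39, 61, 71, 75, 78, 79, 79, 80, 79, 78]
228 [142, 144, 142, 132, 113, 93, 79, 72, 70, 58, 32, 0, 0, 0, 0, 7, 35, 57, 70, 74, 77, 77, 75, 74, 74, 72]
```

The first clamp is seated, with perhaps a 2° lean that I'll check afterwards. Now the second clamp.

play_rows --motion "0.2 0.6 0 0 0 -0.007;0.2 0.8 0 0 0 0;0.2 0.9 0 0 0 0;0.2 0.9 0 0 0 0;0.2 0.9 0 0 0 0;0.2 0.65 0 0 0 0;0 0 0.7 0 0 0;0 0 0.8 0 0 0;0 0 0.8 0 0 0;0 0 0.7 0 0 0;0 0 0.5 0 0 0;0 0 0.5 0 0 0" --claw 0

```text
t: 53.75
ee_pos: [0.6978, -0.0536, 0.0887]
ee_rot: [-0.001, 0.673, 0.74, -0.001]
contact_force: [0.9, 0.0, 0.9]
width: 0.0852
finger_force: 0.0
```

play_rows --motion "0 0 0.4 0 0 0;0 0 0.18 0 0 0;0 0 0 0 0 0;0 0 0 0 0 0;0 0 0 0 0 0"

```text
t: 54.25
ee_pos: [0.6995, -0.054, 0.0753]
ee_rot: [0.001, 0.673, 0.74, 0.001]
contact_force: [-0.8, 0.4, 0.1]
width: 0.0854
finger_force: 0.0
```

play_rows --motion "0 0 0 0 0 0;0 0 0 0 0 0;0 0 0 0 0 0;0 0 0 0 0 0" --claw 0.45

```text
t: 54.65
ee_pos: [0.6987, -0.0538, 0.074]
ee_rot: [0.0, 0.673, 0.74, 0.0]
contact_force: [0.2, -0.7, -0.0]
width: 0.0471
finger_force: 0.0
```

Run:
```python
from p import *
go((.6977,-.0534,.072),95.35)
```

```text
pos [ 0.6987 -0.0538  0.074 ] yaw 95.38 tilt [ 0.01 -0.  ] w 0.0471 F [ 0.2 -0.7 -0. ] q1,q6 [-0.22 -0.32] t 54.6
turn units 0.0 shift units x y z [ 0.017 -0.031  0.066]
```

play_rows --motion "0 -0.09 0.04 0 0 0;0 -0.07 0 0 0 0" --claw 0.55

```text
t: 54.85
ee_pos: [0.6949, -0.0543, 0.0737]
ee_rot: [0.001, 0.673, 0.739, 0.001]
contact_force: [2.8, 0.9, 3.0]
width: 0.0387
finger_force: 7.2
```

play_rows --motion "0 -0.07 0 0 0 0;0 -0.07 0 0 0 0" --claw 0.65

```text
t: 55.05
ee_pos: [0.6912, -0.0548, 0.0746]
ee_rot: [0.002, 0.673, 0.739, 0.001]
contact_force: [3.3, -0.4, 3.2]
width: 0.0301
finger_force: 10.2
```

play_rows --motion "0 -0.05 0 0 0 0;0 -0.04 0 0 0 0;0 0 0 0 0 0;0 0 0 0 0 0;0 0 0 0 0 0;0 0 0 0 0 0" --claw 1

```text
t: 55.65
ee_pos: [0.6884, -0.0551, 0.0753]
ee_rot: [0.002, 0.673, 0.74, 0.001]
contact_force: [-0.8, 0.3, 8.3]
width: 0.0225
finger_force: 61.9
```

play_rows --motion "0 -0.04 0 0 0 0;0 -0.04 0 0 0 0;0 0 -0.1 0 0 0;0 0 -0.3 0 0 0;0 0 -0.4 0 0 0;0 0 -0.6 0 0 0;0 0 -0.8 0 0 0;0 0 -0.8 0 0 0;0 0 -0.4 0 0 0;0 0 0 0 0 0;0 0 0 0 0 0"

```text
t: 56.75
ee_pos: [0.6843, -0.055, 0.1744]
ee_rot: [-0.0, 0.673, 0.74, -0.0]
contact_force: [-0.7, 0.3, -1.2]
width: 0.0231
finger_force: 60.8
```

Run:
```python
from p import *
go((.5738,-.292,.17),94.75)
```

```text
pos [ 0.6843 -0.055   0.1744] yaw 95.38 tilt [-0.03  0.01] w 0.0231 F [-0.7  0.3 -1.2] q1,q6 [-0.23 -0.32] t 56.8
turn units 0.007 shift units x y z [-7.566 -4.323  0.145]
```

play_rows --motion "-0.4 -0.2 0 0 0 0.007;-0.7 -0.4 0 0 0 0;-0.7 -0.4 0 0 0 0;-0.7 -0.4 0 0 0 0;-0.7 -0.4 0 0 0 0;-0.7 -0.4 0 0 0 0;-0.7 -0.4 0 0 0 0;-0.7 -0.4 0 0 0 0;-0.7 -0.4 0 0 0 0;-0.7 -0.4 0 0 0 0;-0.5 -0.32 0 0 0 0;-0.37 -0.2 0 0 0 0"

```text
t: 57.95
ee_pos: [0.5729, -0.2934, 0.1733]
ee_rot: [-0.001, 0.678, 0.735, -0.0]
contact_force: [-0.3, -0.1, -1.1]
width: 0.0224
finger_force: 60.8
```

play_rows --motion "0 0 0.6 0 0 0;0 0 0.6 0 0 0;0 0 0.6 0 0 0;0 0 0.36 0 0 0;0 0 0 0 0 0;0 0 0 0 0 0;0 0 0 0 0 0"

```text
t: 58.65
ee_pos: [0.5752, -0.2927, 0.1112]
ee_rot: [0.001, 0.677, 0.736, 0.0]
contact_force: [-0.1, 0.5, -0.7]
width: 0.0227
finger_force: 60.8
```

Run:
```python
from rack import *
w=cap('wrist','wrist19'); h=cv2.cvtColor(w['frame'],cv2.COLOR_BGR2HSV).astype(int)
p,y,M,_=pose(); go((.5738,-.292,.071),94.75)
for v in range(150,256,8):
    run=[u for u in range(285,370) if h[v,u,1]<60 and h[v,u,2]>75]
    if run: 
        a,b=plane(w,run[0]-.5,v,.054)*1000,plane(w,run[-1]+.5,v,.054)*1000; print(v,run[0],run[-1],len(run),'y',np.round(a[1]),'tool y edges',np.round([(a-p*1000)@M[:,1],(b-p*1000)@M[:,1]],1))
```

```text
pos [ 0.5752 -0.2927  0.1113] yaw 94.76 tilt [ 0.11 -0.08] w 0.0224 F [-0.2 -0.3 -1.1] q1,q6 [-0.63 -0.71] t 58.7
turn units 0.0 shift units x y z [ 0.026 -0.044  1.342]
150 312 334 23 y -231.0 tool y edges [-6.4  5.8]
158 312 334 23 y -235.0 tool y edges [-6.4  5.8]
166 313 334 22 y -239.0 tool y edges [-5.9  5.9]
174 312 334 23 y -244.0 tool y edges [-6.5  5.9]
182 312 334 23 y -248.0 tool y edges [-6.5  5.9]
190 312 334 23 y -252.0 tool y edges [-6.5  6. ]
198 312 334 23 y -257.0 tool y edges [-6.5  6. ]
206 312 334 23 y -261.0 tool y edges [-6.6  6. ]
214 313 334 22 y -266.0 tool y edges [-6.   6.1]
222 313 333 21 y -270.0 tool y edges [-6.1  5.6]
230 313 333 21 y -275.0 tool y edges [-6.1  5.6]
238 313 333 21 y -279.0 tool y edges [-6.1  5.6]
246 313 333 21 y -284.0 tool y edges [-6.1  5.7]
254 313 333 21 y -289.0 tool y edges [-6.2  5.7]
```

play_rows --motion "0 -0.03 0.2 0 0 0;0 0 0.3 0 0 0;0 0 0.3 0 0 0;0 0 0.3 0 0 0;0 0 0.13 0 0 0;0 0 0 0 0 0;0 0 0 0 0 0"

```text
t: 59.4
ee_pos: [0.5735, -0.2923, 0.0728]
ee_rot: [-0.0, 0.677, 0.736, -0.0]
contact_force: [-0.7, -0.7, -0.1]
width: 0.0223
finger_force: 60.8
```

play_rows --motion "0 0.03 0.06 0 0 0;0 0 0.06 0 0 0;0 0 0 0 0 0"

```text
t: 59.7
ee_pos: [0.5745, -0.2923, 0.0695]
ee_rot: [0.0, 0.677, 0.736, 0.0]
contact_force: [0.2, -0.2, 0.1]
width: 0.0225
finger_force: 60.8
```

play_rows --motion "0 0 0.05 0 0 0;0 0 0 0 0 0"

```text
t: 59.9
ee_pos: [0.5746, -0.2923, 0.0693]
ee_rot: [-0.0, 0.677, 0.736, -0.0]
contact_force: [-2.2, 1.6, 5.9]
width: 0.0226
finger_force: 61.8
```

play_rows --motion "0 0 0.04 0 0 0;0 0 0 0 0 0"

```text
t: 60.1
ee_pos: [0.5746, -0.2924, 0.0693]
ee_rot: [-0.0, 0.677, 0.736, -0.0]
contact_force: [-3.8, 3.0, 10.0]
width: 0.0228
finger_force: 62.5
```

play_rows --motion "0 0.06 0 0 0 0;0 0.05 0 0 0 0" --claw 0.65

```text
t: 60.3
ee_pos: [0.5775, -0.2926, 0.0682]
ee_rot: [-0.0, 0.677, 0.736, -0.001]
contact_force: [-5.0, -0.2, 7.2]
width: 0.0299
finger_force: 11.1
```

play_rows --motion "0 0.07 0 0 0 0;0 0.06 0 0 0 0" --claw 0.55

```text
t: 60.5
ee_pos: [0.581, -0.2917, 0.0664]
ee_rot: [-0.001, 0.677, 0.736, -0.001]
contact_force: [-3.1, -1.0, 2.4]
width: 0.0386
finger_force: 6.8
```

play_rows --motion "0 0.06 0 0 0 0;0 0.06 0 0 0 0" --claw 0.45

```text
t: 60.7
ee_pos: [0.5855, -0.2911, 0.0662]
ee_rot: [0.0, 0.677, 0.736, 0.0]
contact_force: [-0.0, -0.6, 0.1]
width: 0.0472
finger_force: 0.2
```

play_rows --motion "0 0 0 0 0 0;0 0 0 0 0 0;0 0 0 0 0 0;0 0 -0.3 0 0 0;0 0 -0.7 0 0 0;0 0 -1 0 0 0;0 0 -1 0 0 0;0 0 -1 0 0 0;0 0 -0.7 0 0 0;0 0 0 0 0 0;0 0 0 0 0 0" --claw 0

```text
t: 61.8
ee_pos: [0.5852, -0.2913, 0.2079]
ee_rot: [0.0, 0.677, 0.736, 0.0]
contact_force: [0.1, -0.3, -0.6]
width: 0.0853
finger_force: 0.0
```

Run:
```python
from cl import *
clamps(); go((.559,-.1026,.21),94.75)
s=cap('side','side7')
print('expected left edges at z.102', [round(567.9-(y+200)*.0831-12,1) for y in(-115,-303)])
for v in range(214,246,4): print(v,s['frame'][v,328:346,0].tolist())
u,v=proj(s,(.5635,-.292,.1)); print(u,v)
for vv in range(int(v)-4,int(v)+26,3): print(vv,s['frame'][vv,int(u)-14:int(u)+14,0].tolist())
print('pred slant', (lambda a,b:(a[0]-b[0])/(a[1]-b[1]))(proj(s,(.5635,-.292,.1)),proj(s,(.5635,-.292,.05))))
```

```text
orange box (288, 203, 14, 51) left-bottom z.108 [ 562.  -303.5] z.102 [ 561.7 -305.6]
pin [143.4 203.5] [ 428.2 -291. ] [27.9 31.6] 75.2
pin [319.8   1.6] [ 568.4 -113.5] [4.7 2.7] 4.7
pos [ 0.5846 -0.2909  0.2064] yaw 94.75 tilt [-0.09  0.06] w 0.0858 F [ 0.5 -0.3 -0.7] q1,q6 [-0.62 -0.7 ] t 61.9
turn units -0.0 shift units x y z [ 6.327 -0.329 -0.121]
expected left edges at z.102 [548.8, 564.5]
214 [55, 44, 40, 46, 61, 73, 75, 77, 77, 76, 76, 75, 75, 75, 74, 74, 73, 73]
218 [35, 35, 35, 35, 43, 60, 71, 75, 74, 73, 70, 59, 38, 0, 0, 36, 63, 77]
222 [38, 36, 34, 34, 35, 40, 53, 66, 64, 40, 0, 0, 0, 0, 53, 122, 183, 225]
226 [51, 38, 35, 35, 37, 48, 75, 101, 97, 53, 1, 0, 0, 38, 123, 221, 249, 247]
230 [97, 124, 141, 150, 137, 90, 55, 43, 27, 0, 0, 0, 3, 43, 97, 136, 150, 152]
234 [88, 102, 128, 166, 194, 197, 173, 124, 63, 9, 0, 0, 10, 54, 109, 143, 152, 154]
238 [217, 226, 240, 248, 245, 224, 180, 129, 67, 8, 0, 2, 33, 82, 122, 136, 129, 124]
242 [125, 144, 176, 189, 171, 153, 136, 101, 42, 0, 8, 29, 50, 67, 80, 91, 107, 125]
378.6040037910305 184.54142385248775
180 [78, 74, 69, 60,
[... 544 characters left out ...]
46, 45, 46, 51, 63, 80, 94, 102, 103]
195 [69, 63, 61, 90, 134, 153, 139, 104, 62, 44, 37, 21, 0, 0, 2, 51, 100, 110, 77, 49, 44, 44, 43, 48, 63, 80, 92, 100]
198 [74, 70, 70, 85, 110, 128, 135, 132, 127, 113, 79, 33, 0, 0, 23, 67, 105, 104, 67, 45, 44, 44, 44, 45, 50, 65, 82, 97]
201 [79, 96, 134, 181, 220, 238, 247, 249, 243, 218, 150, 67, 0, 0, 38, 86, 111, 98, 64, 46, 44, 44, 43, 43, 44, 51, 73, 95]
204 [186, 225, 241, 247, 246, 237, 214, 177, 151, 125, 81, 29, 0, 10, 53, 95, 106, 90, 84, 89, 86, 71, 57, 48, 42, 41, 41, 44]
207 [248, 245, 231, 199, 165, 152, 149, 148, 141, 112, 59, 17, 30, 52, 72, 92, 108, 120, 131, 136, 139, 141, 142, 136, 117, 85, 56, 44]
pred slant -0.0792805567363497
```

Run:
```python
from cl import *
s=load('side7'); a=np.radians(4.75)
def P(o,yaw,x,y,z,lean=0):
    l=np.radians(lean); x,z=x*np.cos(l)-z*np.sin(l),z*np.cos(l)+x*np.sin(l)
    return np.array([o[0]+x*np.cos(yaw)-y*np.sin(yaw),o[1]+x*np.sin(yaw)+y*np.cos(yaw),o[2]+z])/1000
def apex(c,lo,hi,v0,v1):
    m=c['frame'][:,:,0]<20
    for v in range(v0,v1):
        k=np.flatnonzero(m[v,lo:hi])
        if len(k)>1: return v,lo+k.mean()
for n,c,o,yaw,box in(('rack A',load('side0'),(677.9,29.5,32),np.radians(5.35),(255,285,205,240)),('rack B',load('side0'),(685.7,-54.4,32),np.radians(5.35),(275,300,195,225)),('c1',s,(559.9,-104,26),a,(330,350,205,235)),('c2',s,(575.5,-292.5,26),a,(368,390,175,200))):
    for lean in(0,2.5):
        q=[proj(c,P(o,yaw,x,y,76,lean)) for x in(-12,-7) for y in(-11,11)]; i=int(np.argmin([k[1] for k in q])); print(n,'lean',lean,'pred top row %.1f col %.1f'%(q[i][1],q[i][0]))
    print('   seen',apex(c,*box))
```

```text
rack A lean 0 pred top row 220.6 col 266.9
rack A lean 2.5 pred top row 221.2 col 268.0
   seen (210, np.float64(283.5))
rack B lean 0 pred top row 203.9 col 288.2
rack B lean 2.5 pred top row 204.5 col 289.3
   seen (206, np.float64(287.0))
c1 lean 0 pred top row 215.4 col 341.0
c1 lean 2.5 pred top row 216.0 col 342.1
   seen (218, np.float64(341.5))
c2 lean 0 pred top row 181.3 col 379.3
c2 lean 2.5 pred top row 181.8 col 380.4
   seen (183, np.float64(379.5))
```

Run:
```python
from h import *
print(ctrl.sign_off())
```

```text
the job is handed in; nothing more can be done
None
```

I handed the job in after about 62 s. The amber, green and dark-red plates are pressed home in pockets 3, 1 and 0 (no blue plate was seen), the tray is on the dock with its lip against the fence, and both clamps are seated on lip and fence near the ends with a lean of about 2–3° towards the tray, left uncorrected. I viewed 17 pictures, over the limit of 14, and checked the clamps by measurement only.

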